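# Load the hot jar warmer

### The job

Load the salve jars into the hot warmer: its hood lid is too hot to touch, so hook the lid lifter under the loop handle, lift the lid off and carry it level, and set it down gently on the cork mat. Then stand every jar from the counter upright in the pan, each centred on a round spot of its own, the front row (by the control ledge) full and only what is left over in the back row. Last, put the lid back with the lifter, gently and seated flat inside the flange's bead, stand the lifter back in its holder, and leave the carton, pill jar and tape dispenser where they are.

Things in the scene. Friction and masses are not known exactly. Their poses are not given: they have to be found in the camera images.
- lid: the HOT stainless hood lid of the warmer, 200 x 230 x 48 mm (x, y, z), 4 mm sheet, open underneath, about 0.42 kg. Origin: centre of its lower rim (what it stands on), z up; x across the loop's bar, y along the bar. Its loop handle stands up from the middle of its top
- lid_loop (a point): middle of the straight level bar of the lid's loop handle: 90 mm above the lid's lower rim, 42 mm above the lid's flat top. Bar 10 mm thick, along the lid's y, free length 74 mm between the two upright 10 mm legs (at y = -42 and +42 mm). Axes as the lid. The loop is the same from both sides, and the lid's centre of mass lies below it
- lifter: the lid lifter (0.16 kg): black grip on top, below it a steel goose-neck ending in two equal hooks side by side (8 mm rod). Origin: midway between the hooks, where a 10 mm bar comes to rest in them. z up, x the way the hook tips point: pass the hooks under a bar along their +x, then raise them. The underside of the grip is at z = 72 mm
- lifter_tips (a point): midway between the lifter's two hook tips: 17 mm along x and 6 mm up from its origin, level with the tips' tops (the tips end at x = 21 mm). Axes as the lifter. From the lifter's origin: hooks at y = -20 and +20 mm; flat feet 15 mm below; hooks' backs at x = -24 mm and up to z = 44 mm; the mouth between backs and tips is open above
- lifter_grip (a point): centre of the lifter's black grip, 86 mm straight above its origin. The grip is a bar 100 mm long (lifter's x), 20 mm thick (its y; pinch it across this), 28 mm tall. Axes as the lifter
- holder_in (a point): centre of the inner floor of the white open-topped tool holder fixed on the counter, in which the lifter stands upright on its feet, at the start and at the end. Inside 60 x 62 mm (x, y), walls 5 mm, rim 55 mm above this point; the hooked end is 45 x 48 mm. The lifter's x is along the holder's x at the start
- warmer: the jar warmer, a steel box 224 x 254 x 52 mm (x, y, z) fixed on the counter; along its front (-x side) runs a black control ledge 45 mm deep, 40 mm tall, with a dial 52 mm high. Heated pan in its top: 180 x 212 mm, floor 28 mm above the counter. Origin under the centre of the box, z up, x from front to back
- warmer_seat (a point): centre of the opening at the height of the flat flange on which the lid's rim sits: 52 mm above the counter, 24 mm above the pan's floor. A bead 5 mm high round the flange's outer edge leaves the centred lid 6 mm of play each way. Axes as the warmer; the lid closes with its axes along these (or half a turn round)
- mat_top (a point): centre of the top of the cork heat mat, 230 x 260 x 8 mm (x, y, z), fixed on the counter; the lid is parked here, right side up
- spot_front0 (a point): centre of a flat round black jar spot (58 mm) on the floor of the pan, front row, next to the control ledge, number 1 of 3 along the warmer's +y. Rows 80 mm apart, spots in a row 70 mm apart; the outer spots lie 36 mm from the pan's y walls, all lie 50 mm from the nearer x wall. Flush with the floor, nothing holds a jar there
- spot_front1 (a point): centre of a flat round black jar spot (58 mm) on the floor of the pan, front row, next to the control ledge, number 2 of 3 along the warmer's +y. Rows 80 mm apart, spots in a row 70 mm apart; the outer spots lie 36 mm from the pan's y walls, all lie 50 mm from the nearer x wall. Flush with the floor, nothing holds a jar there
- spot_front2 (a point): centre of a flat round black jar spot (58 mm) on the floor of the pan, front row, next to the control ledge, number 3 of 3 along the warmer's +y. Rows 80 mm apart, spots in a row 70 mm apart; the outer spots lie 36 mm from the pan's y walls, all lie 50 mm from the nearer x wall. Flush with the floor, nothing holds a jar there
- spot_back0 (a point): centre of a flat round black jar spot (58 mm) on the floor of the pan, back row, number 1 of 3 along the warmer's +y. Rows 80 mm apart, spots in a row 70 mm apart; the outer spots lie 36 mm from the pan's y walls, all lie 50 mm from the nearer x wall. Flush with the floor, nothing holds a jar there
- spot_back1 (a point): centre of a flat round black jar spot (58 mm) on the floor of the pan, back row, number 2 of 3 along the warmer's +y. Rows 80 mm apart, spots in a row 70 mm apart; the outer spots lie 36 mm from the pan's y walls, all lie 50 mm from the nearer x wall. Flush with the floor, nothing holds a jar there
- spot_back2 (a point): centre of a flat round black jar spot (58 mm) on the floor of the pan, back row, number 3 of 3 along the warmer's +y. Rows 80 mm apart, spots in a row 70 mm apart; the outer spots lie 36 mm from the pan's y walls, all lie 50 mm from the nearer x wall. Flush with the floor, nothing holds a jar there
- jar0_mid (a point): centre (half-way up) of a closed round salve jar, amber glass with a black cap, 52 mm across, 44 mm tall, straight-sided, about 0.12 kg, standing upright; z is its axis. None if absent (3 to 5 of the six are there) or held
- jar1_mid (a point): centre (half-way up) of a closed round salve jar, amber glass with a black cap, 52 mm across, 44 mm tall, straight-sided, about 0.12 kg, standing upright; z is its axis. None if absent (3 to 5 of the six are there) or held
- jar2_mid (a point): centre (half-way up) of a closed round salve jar, amber glass with a black cap, 52 mm across, 44 mm tall, straight-sided, about 0.12 kg, standing upright; z is its axis. None if absent (3 to 5 of the six are there) or held
- jar3_mid (a point): centre (half-way up) of a closed round salve jar, amber glass with a black cap, 52 mm across, 44 mm tall, straight-sided, about 0.12 kg, standing upright; z is its axis. None if absent (3 to 5 of the six are there) or held
- jar4_mid (a point): centre (half-way up) of a closed round salve jar, amber glass with a black cap, 52 mm across, 44 mm tall, straight-sided, about 0.12 kg, standing upright; z is its axis. None if absent (3 to 5 of the six are there) or held
- jar5_mid (a point): centre (half-way up) of a closed round salve jar, amber glass with a black cap, 52 mm across, 44 mm tall, straight-sided, about 0.12 kg, standing upright; z is its axis. None if absent (3 to 5 of the six are there) or held
- carton: kraft carton, 58 x 58 x 95 mm, standing; not part of the job. Origin under its centre
- pills: white round pill jar, 52 mm across, 85 mm tall; not part of the job. Origin under its centre
- tape: grey tape dispenser, 60 x 150 x 68 mm (x, y, z); not part of the job. Origin under its centre
There are look-alikes about, which are no part of the job. What is shaped like the part that bears jar1_mid but pink or purple is not meant.

How it is judged:
By the outcome, as a careful person would: the job done as asked, in the order asked, and still so for the second after the job is handed in, with the robot touching nothing.
Of jar0, jar1, jar2, jar3, jar4, jar5 only 3 to 5 are there at a start; the rules pass over those that are not, and their reading is None.
At some moment in a run one of jar0, jar1, jar2, jar3, jar4, jar5 may be knocked a few centimetres aside while the robot is not near it.
It also fails if it takes over 210 s, if anything falls off the work surface, if the arm or the gripper's body presses on something with over 40 N, if the wrist force passes 120 N, or if a joint passes its speed limit or range.

### The arm

A 6-joint arm with a two-finger parallel gripper is mounted at the origin on the work surface. World frame = base frame: x ahead of the robot, y to its left, z up, the work surface at z = 0. Lengths are in m, angles in rad, forces in N, time in s.
With the tool pointing down it reaches from about 0.35 to 0.725 m from the base axis. Payload 4.3 kg.
Tool frame: the origin (TCP) lies midway between the tips of the shut fingers; the grasp point (between the pads) lies 19 mm behind it (grasp_offset is the distance from the TCP to the grasp point, in m); z points along the fingers, y is the line along which they close (so a half turn about z gives the same grasp; the last joint's range is limited). The gripper opens to 85 mm and grips with 20 to 120 N. Pads are 22 mm wide; open, the fingers measure 114 mm over their backs; the gripper's body (76 mm by 85 mm) begins 54 mm behind the grasp point. The pads swing forward as they close: fully open they stand 13 mm farther back than shut.
Start: joints at [-1.389, 0.377, 0.081, 1.274, 0, 1.46], TCP at [0.165, -0.551, 0.231] pointing down, gripper open.
Joint ranges: [-2.72, 2.72], [-0.84, 1.66], [-1.02, 1.22], [-1.77, 2.12], [-1.37, 1.28], [-3.14, 3.14]. Speed limits (rad/s): [2.57, 2.57, 3.14, 3.14, 3.14, 3.14].

### API

Orientations are given as a 3x3 rotation matrix whose columns are the frame's x, y, z axes.
In Python, from workcell import * gives the robot as it stands.
- The arm moves only by the tool apply_moves, never from a script. Its argument "targets" is a list of rows, each a list of 7 numbers: the shift along the world's x, y, z in units of 8 cm (1.0 is 8 cm), then the turn, a rotation vector about the world's x, y, z in units of 180 degrees (1.0 is 180 degrees), then the closure, from 0 (fully open) to 1 (shut). A call has 1 to 10 rows; each row is the pose to reach, as a shift and turn from the pose commanded when the call began, turning the shorter way round; what a row does not reach only later rows make up. A row lasts 1/10 s, in which the tool goes at most 50 mm and 8.59 degrees, less where a joint would pass 70% of its speed; a pose out of reach is approached as far as the arm can. A call with a number of a shift or a turn outside -1 to 1 is refused whole. A call with a gripper value outside its range is refused whole. The fingers move at their own pace and stop on an object; the grip force is fixed at half the most. Time passes only in rows, so rows that repeat a pose let the fingers close. It gives the time, the measured TCP pose, the force, the opening and the grip force at its end, in the units of the state.
- get_obs(): the state, without advancing time (a new reading comes with each control period).
- grab_frame(name): name is "scene" or "top"; returns (picture, depth): 480x640x3 uint8, red, green, blue; 480x640 float32, m along the optical axis (not along the pixel's ray), 0 where there is no reading.
- camera_info(name): a dict with "fx", "fy", "cx", "cy" (pixels), "dist" ([k1, k2, p1, p2, k3] as OpenCV has them; the pictures are not rectified), "R" (3x3) and "t" (3): a world point X has camera coordinates R X + t. Camera axes: x right, y down, z forward; pixel columns grow to the right and rows downward; lengths in m; the calibration is good to about 2 mm. A picture is of the moment at which its call begins. camera_info takes no time and is no camera call.
- finish_job(): hands the job in; it is judged then, once.
The state is a dict: "t": time; "joint_positions": joint angles; "joint_velocities": joint speeds; "joint_efforts": joint torques, N m; "eef_pos": TCP position; "orientation": TCP orientation; "ft_force": force on the tool from outside, world axes, zero at the start; "torque": the same for the moment, N m; "gripper_width": opening from 0.0 (shut) to 1.0 (fully open); "grasp_force": force on a finger pad.
Only numpy, scipy, OpenCV 4.12 (cv2) and the standard library are available. Lean on these libraries where they do the work, as an engineer would, in place of code of your own. Each camera call takes 0.05 s, during which the arm holds its last target. There are 200 camera calls.

## Working session

There is one attempt and no reset: what is moved stays moved. The work goes in short steps, Python scripts to look and compute and a tool call to move; the robot and the scene stay as the last step left them, time stands still between calls to the robot, and variables do not carry over. Pictures are saved under pics/ and viewed, at most 18 in all, crops included, and the job is handed in when it is done.

Besides the shell and the picture viewer there is one more tool, called after "Emit:" as name(argument=value, ...) on one line, values as JSON. apply_moves: Moves the arm, as the interface text tells. Its arguments: {"type":"object","properties":{"targets":{"type":"array","items":{"type":"array","items":{"type":"number","minimum":-1,"maximum":1}}}},"required":["targets"]}

```bash
mkdir -p pics; ls; python3 - <<'E'
from workcell import *
import cv2
for n in("scene","top"):
    p,d=grab_frame(n); cv2.imwrite(f"pics/{n}0.png",p[:,:,::-1]); import numpy as np; np.save(f"{n}0d.npy",d)
    print(n,camera_info(n))
o=get_obs();print(o)
E
```

```text
pics
scene {'fx': 446.0581288174735, 'fy': 446.0581288174735, 'cx': 320.4853530444013, 'cy': 233.35577384975883, 'dist': array([-0.04171254,  0.        ,  0.        ,  0.        ,  0.        ]), 'R': array([[ 0.12834279,  0.99157806,  0.01735137],
       [ 0.70345856, -0.07869013, -0.70636671],
       [-0.69905235,  0.10286305, -0.70763338]]), 't': array([-0.08878236, -0.32864195,  1.51022059])}
top {'fx': 503.54469890893614, 'fy': 503.54469890893614, 'cx': 316.5282685497904, 'cy': 237.84845563263295, 'dist': array([-0.12953345,  0.        ,  0.        ,  0.        ,  0.        ]), 'R': array([[-8.14674717e-03, -9.99966653e-01, -5.68259019e-04],
       [-9.95443335e-01,  8.16388476e-03, -9.50048333e-02],
       [ 9.50063044e-02, -2.08310704e-04, -9.95476649e-01]]), 't': array([0.02938294, 0.59329655, 1.27953092])}
{'t': 0.1, 'joint_positions': array([-1.38926040e+00,  3.77992411e-01,  7.97606755e-02,  1.27442693e+00,
        6.01878369e-06,  1.46048188e+00]), 'joint_velocities': array([ 5.00906705e-05, -9.71298922e-04,  1.17590033e-03,  3.17968656e-04,
        1.87249269e-03, -2.89272864e-04]), 'joint_efforts': array([ 2.04950127e-03, -4.64692998e+01,  2.70582479e+01,  1.20231652e-02,
       -8.19979186e-05, -3.81976903e-06]), 'eef_pos': array([ 0.16533236, -0.5500909 ,  0.23045341]), 'orientation': array([[ 9.57713155e-01,  2.87724529e-01, -3.30306646e-04],
       [ 2.87724641e-01, -9.57711424e-01,  1.83281720e-03],
       [ 2.11008018e-04, -1.85035051e-03, -9.99998266e-01]]), 'ft_force': array([-0.2132176 , -0.43085044, -0.00499112]), 'torque': array([-0.03845647, -0.03967315, -0.04950925]), 'grasp_force': 0.0, 'gripper_width': 0.9975402193574783}
```

View pics/top0.png

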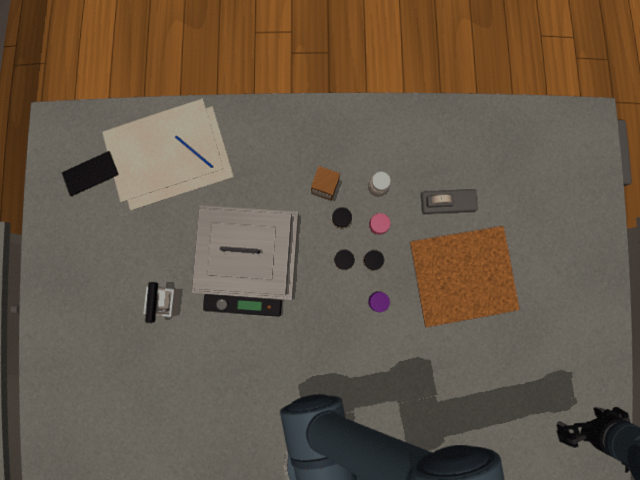

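View pics/scene0.png

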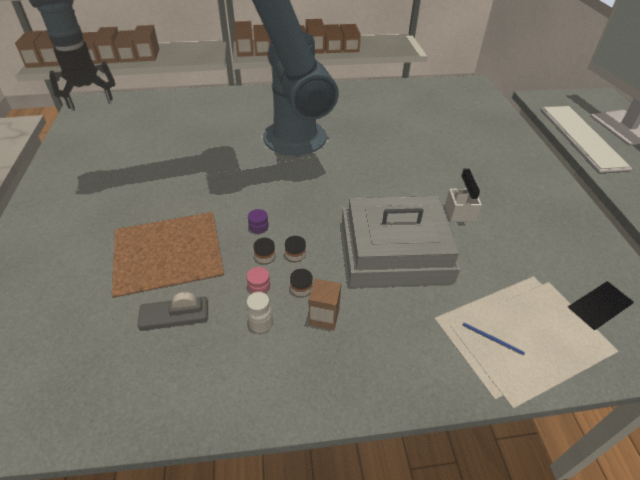

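The top view shows three black-capped jars at (342,217), (344,260) and (374,260), with pink and purple decoys near them. The warmer and lid are around (246,252), the lifter in its holder around (158,301), and the mat around (465,276).

```bash
cat >h.py <<'E'
import numpy as np,cv2
from workcell import *
def K(c): return np.array([[c['fx'],0,c['cx']],[0,c['fy'],c['cy']],[0,0,1]])
def at_z(n,uv,z):
    c=camera_info(n); q=cv2.undistortPoints(np.array(uv,float).reshape(-1,1,2),K(c),c['dist']).reshape(-1,2)
    r=np.c_[q,np.ones(len(q))]@c['R']; o=-c['R'].T@c['t']
    return o+r*((np.broadcast_to(z,len(q))-o[2])/r[:,2])[:,None]
def proj(n,X):
    c=camera_info(n); return cv2.projectPoints(np.array(X,float).reshape(-1,1,3),cv2.Rodrigues(c['R'])[0],c['t'],K(c),c['dist'])[0].reshape(-1,2)
def cloud(n,d):
    c=camera_info(n); v,u=np.mgrid[:480,:640]; q=cv2.undistortPoints(np.c_[u.ravel(),v.ravel()].astype(float).reshape(-1,1,2),K(c),c['dist']).reshape(-1,2)
    X=(np.c_[q,np.ones(len(q))]*d.reshape(-1,1)-c['t'])@c['R']; X[d.ravel()<=0]=np.nan; return X.reshape(480,640,3)
def crop(p,u0,u1,v0,v1,s,name): cv2.imwrite(name,cv2.resize(np.ascontiguousarray(p[v0:v1,u0:u1,::-1]),None,fx=s,fy=s,interpolation=cv2.INTER_CUBIC))
E
python3 - <<'E'
from h import *
t=cv2.imread('pics/top0.png')[:,:,::-1]; s=cv2.imread('pics/scene0.png')[:,:,::-1]
crop(t,135,310,195,325,4.5,'pics/c1.png'); crop(s,335,495,160,290,5,'pics/c2.png')
X=cloud('top',np.load('top0d.npy'))
def rect(u0,u1,v0,v1,lo,hi,nm):
    P=X[v0:v1,u0:u1].reshape(-1,3);P=P[(P[:,2]>lo)&(P[:,2]<hi)]
    (c,wh,a)=cv2.minAreaRect(P[:,:2].astype(np.float32)); print(nm,len(P),np.round(c,4),np.round(wh,3),round(a,2),'z',np.median(P[:,2]).round(4))
rect(400,530,215,335,.004,.02,'mat')
rect(180,305,195,320,.092,.108,'lidtop')
rect(180,305,195,320,.125,.16,'bar')
rect(180,305,195,300,.045,.06,'flange')
rect(180,305,195,325,.03,.043,'ledge')
rect(135,180,275,330,.09,.2,'grip')
rect(135,180,275,330,.05,.07,'holder')
for n,a in dict(j0=(325,360,205,232),j1=(327,360,247,275),j2=(360,390,247,275),pink=(365,395,211,238),purple=(365,395,290,315),carton=(305,345,160,200),pills=(365,395,165,198),tape=(415,482,185,217)).items(): rect(*a,.035 if n[0] in'jp' else .03,.12,n)
print(np.nanmedian(X[330:350,250:300,2]))
E
```

```text
mat 8372 [ 0.4964 -0.3724] [0.356 0.318] 88.65 z 0.0082
lidtop 7301 [0.5574 0.2104] [0.231 0.201] 85.75 z 0.1011
bar 167 [0.5574 0.2085] [0.091 0.01 ] 86.0 z 0.1465
flange 1058 [0.5505 0.2079] [0.253 0.239] 85.61 z 0.055
ledge 1085 [0.4708 0.1555] [0.161 0.332] 38.09 z 0.0397
grip 419 [0.4316 0.4302] [0.023 0.098] 85.17 z 0.119
holder 240 [0.4316 0.4285] [0.074 0.069] 84.22 z 0.0602
j0 319 [ 0.647  -0.0403] [0.049 0.05 ] 89.43 z 0.0439
j1 318 [ 0.5377 -0.0447] [0.049 0.051] 45.29 z 0.0441
j2 316 [ 0.5353 -0.121 ] [0.049 0.049] 89.53 z 0.0445
pink 321 [ 0.6303 -0.1393] [0.049 0.051] 44.05 z 0.044
purple 328 [ 0.4279 -0.1345] [0.049 0.048] 88.86 z 0.0442
carton 627 [0.7321 0.0025] [0.058 0.058] 70.13 z 0.0948
pills 367 [ 0.7303 -0.1383] [0.049 0.048] 23.3 z 0.084
tape 318 [ 0.6925 -0.327 ] [0.045 0.127] 6.49 z 0.0477
0.00028014814619347917
```

View pics/c1.png

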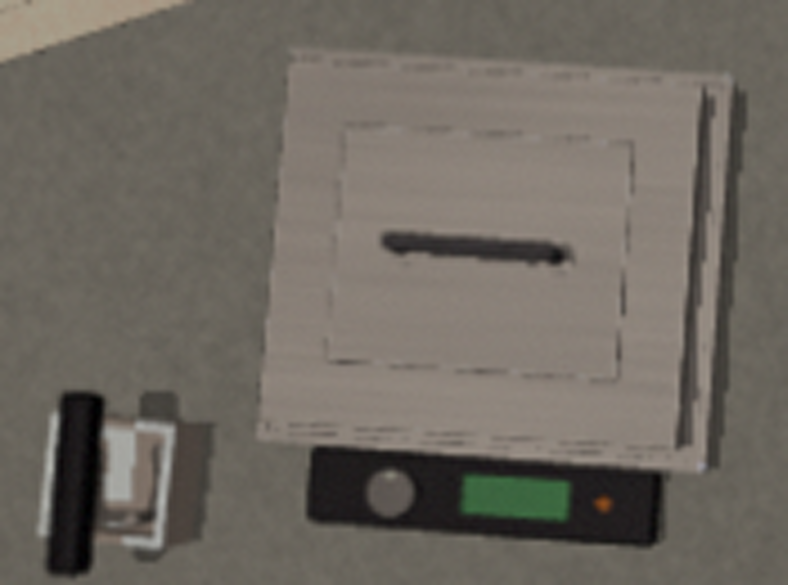

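View pics/c2.png

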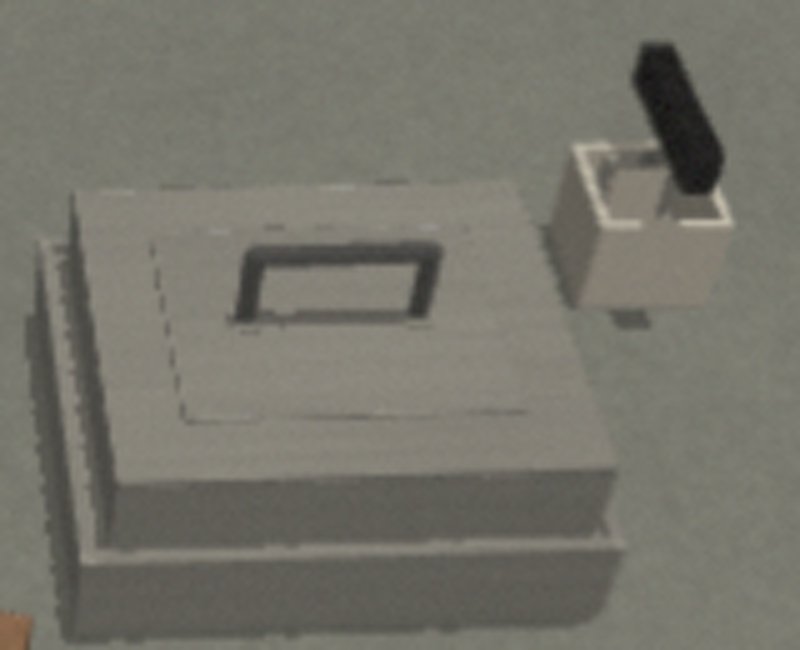

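```bash
python3 - <<'E'
from h import *
a=np.radians(-5); R=np.array([[np.cos(a),-np.sin(a)],[np.sin(a),np.cos(a)]])
for n,(u0,u1,v0,v1) in dict(top=(140,182,275,330),scene=(445,485,165,225)).items():
    X=cloud(n,np.load(n+'0d.npy'))[v0:v1,u0:u1]; L=(X[...,:2]-[.4316,.4285])@R
    if n=='top': print(np.round(np.nanmean(X[...,2]),3))
    m=(abs(L[...,0])<.034)&(abs(L[...,1])<.034)&(X[...,2]>.009)&(X[...,2]<.1)
    for v,u in zip(*np.where(m)): 
        if abs(L[v,u,0])<.029 and abs(L[v,u,1])<.030: print(n,u+u0,v+v0,np.round(L[v,u]*1000),round(X[v,u,2]*1000),end='; ')
    print()
t=cv2.imread('pics/top0.png')[:,:,::-1]; s=cv2.imread('pics/scene0.png')[:,:,::-1]
A=cv2.resize(t[275:330,140:182],(420,550),interpolation=cv2.INTER_CUBIC)
B=cv2.resize(s[165:225,445:485],(367,550),interpolation=cv2.INTER_CUBIC)
C=np.hstack([A,B]).astype(float); cv2.imwrite('pics/c3.png',np.clip(255*(C/255)**.6,0,255)[:,:,::-1])
E
```

```text
0.031
top 157 291 [27. -6.] 97; top 161 291 [25. 11.] 10; top 168 291 [27. -8.] 11; top 171 291 [ 29. -30.] 56; top 160 292 [22. 13.] 9; top 159 293 [19. 15.] 10; top 161 293 [20. 10.] 10; top 170 294 [ 20. -17.] 21; top 157 295 [13. 21.] 9; top 162 295 [15.  6.] 12; top 169 295 [ 17. -16.] 25; top 170 295 [ 17. -19.] 27; top 169 296 [ 15. -17.] 28; top 170 296 [ 15. -20.] 27; top 157 297 [ 8. 20.] 10; top 169 297 [ 12. -17.] 26; top 170 297 [ 12. -19.] 24; top 157 298 [10. -8.] 98; top 165 298 [ 8. -2.] 10; top 169 298 [  9. -14.] 16; top 170 298 [ 10. -20.] 25; top 157 299 [ 8. -9.] 100; top 169 299 [  7. -17.] 23; top 170 299 [  7. -18.] 20; top 157 300 [ 5. -9.] 99; top 161 300 [1. 8.] 11; top 169 300 [  4. -15.] 16; top 170 300 [  4. -18.] 18; top 157 301 [ 2. -3.] 80; top 164 301 [-1.  0.] 10; top 169 301 [  1. -15.] 15; top 170 301 [  1. -18.] 18; top 157 302 [-1. -4.] 81; top 169 302 [ -2. -15.] 13; top 157 303 [-3. -3.] 78; top 169 303 [ -4. -17.] 19; top 156 304 [-5. -7.] 99; top 157 304 [-6. -3.] 78; top 169 304 [ -7. -16.] 18; top 157 305 [-8. -4.] 78; top 158 305 [-9. -3
[... 5929 characters left out ...]
28.  11.] 18; scene 464 201 [-27.  16.] 19; scene 466 201 [-22.  20.] 23; scene 467 201 [-15.  19.] 30; scene 468 201 [-15.  22.] 29; scene 458 202 [-28.  -0.] 15; scene 460 202 [-28.   6.] 15; scene 465 202 [-25.  19.] 18; scene 466 202 [-19.  19.] 22; scene 467 202 [-16.  20.] 25; scene 468 202 [-14.  22.] 27; scene 458 203 [-27.   0.] 12; scene 459 203 [-28.   4.] 11; scene 460 203 [-27.   6.] 12; scene 461 203 [-27.   9.] 12; scene 464 203 [-29.  19.] 10; scene 466 203 [-16.  18.] 22; scene 467 203 [-15.  21.] 22; scene 468 203 [-15.  23.] 22; scene 471 203 [-8. 29.] 28; [ WARN:0@1.023] global loadsave.cpp:1063 imwrite_ Unsupported depth image for selected encoder is fallbacked to CV_8U.
```

View pics/c3.png

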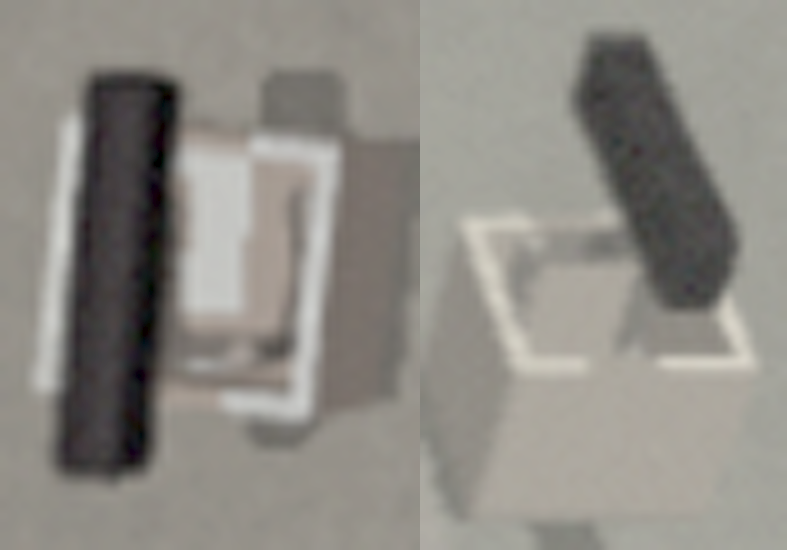

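The hook backs are on the -x side of the holder and the tips point to world +x, with the lifter yawed about -5°. I'm moving toward the lifter now.

Emit:
apply_moves(targets=[[0.71,0.94,0.5,0,0,0.0677,0],[0.71,0.94,0.5,0,0,0.0677,0],[0.71,0.94,0.5,0,0,0.0677,0]])

```text
t: 0.4
eef_pos: [0.2248, -0.4728, 0.2738]
orientation: [[0.873, 0.488, 0.002], [0.488, -0.873, -0.001], [0.001, 0.002, -1.0]]
ft_force: [0.3, -0.4, 0.9]
gripper_width: 1.0
grasp_force: 0.0
```

Emit:
apply_moves(targets=[[0.71,0.94,0,0,0,0.0677,0],[0.71,0.94,0,0,0,0.0677,0],[0.71,0.94,0,0,0,0.0677,0]])

```text
t: 0.7
eef_pos: [0.2808, -0.3967, 0.2711]
orientation: [[0.75, 0.661, 0.0], [0.661, -0.75, 0.002], [0.002, -0.001, -1.0]]
ft_force: [-0.7, -0.6, -0.0]
gripper_width: 1.001
grasp_force: 0.0
```

Emit:
apply_moves(targets=[[0.71,0.94,0,0,0,0.0677,0],[0.71,0.94,0,0,0,0.0677,0],[0.71,0.94,0,0,0,0.0677,0]])

```text
t: 1.0
eef_pos: [0.3374, -0.3223, 0.271]
orientation: [[0.594, 0.805, 0.0], [0.805, -0.594, 0.002], [0.002, -0.001, -1.0]]
ft_force: [-0.5, -1.0, -0.0]
gripper_width: 0.999
grasp_force: 0.0
```

Emit:
apply_moves(targets=[[0.71,0.94,0,0,0,0.0677,0],[0.71,0.94,0,0,0,0.0677,0],[0.71,0.94,0,0,0,0.0677,0]])

```text
t: 1.3
eef_pos: [0.3942, -0.2477, 0.2709]
orientation: [[0.411, 0.912, 0.0], [0.912, -0.411, 0.001], [0.001, -0.0, -1.0]]
ft_force: [0.0, -1.8, -0.1]
gripper_width: 0.998
grasp_force: 0.0
```

Emit:
apply_moves(targets=[[0.71,0.94,0,0,0,0.0677,0],[0.71,0.94,0,0,0,0.0677,0],[0.71,0.94,0,0,0,0.0677,0]])

```text
t: 1.6
eef_pos: [0.4512, -0.1731, 0.2708]
orientation: [[0.21, 0.978, 0.0], [0.978, -0.21, 0.001], [0.001, 0.0, -1.0]]
ft_force: [-0.1, -0.8, -0.1]
gripper_width: 1.002
grasp_force: 0.0
```

Emit:
apply_moves(targets=[[0,0.94,0,0,0,0.0677,0],[0,0.94,0,0,0,0.0677,0],[0,0.94,0,0,0,0.0677,0]])

```text
t: 1.9
eef_pos: [0.4487, -0.099, 0.2711]
orientation: [[0.002, 1.0, -0.001], [1.0, -0.002, 0.0], [0.0, -0.001, -1.0]]
ft_force: [0.6, -0.6, -0.1]
gripper_width: 0.999
grasp_force: 0.0
```

Emit:
apply_moves(targets=[[0,0.94,0,0,0,0.0677,0],[0,0.94,0,0,0,0.0677,0],[0,0.94,0,0,0,0.0677,0]])

```text
t: 2.2
eef_pos: [0.4493, -0.0244, 0.2712]
orientation: [[-0.209, 0.978, -0.0], [0.978, 0.209, -0.0], [-0.0, -0.0, -1.0]]
ft_force: [0.9, -0.7, -0.6]
gripper_width: 1.003
grasp_force: 0.0
```

Emit:
apply_moves(targets=[[0,0.94,0,0,0,0.0677,0],[0,0.94,0,0,0,0.0677,0],[0,0.94,0,0,0,0.0677,0]])

```text
t: 2.5
eef_pos: [0.4499, 0.0506, 0.2711]
orientation: [[-0.41, 0.912, 0.0], [0.912, 0.41, -0.001], [-0.001, -0.0, -1.0]]
ft_force: [0.1, -0.8, -0.6]
gripper_width: 1.0
grasp_force: 0.0
```

Emit:
apply_moves(targets=[[0,0.94,0,0,0,0.0677,0],[0,0.94,0,0,0,0.0677,0],[0,0.94,0,0,0,0.0677,0]])

```text
t: 2.8
eef_pos: [0.4503, 0.1257, 0.2711]
orientation: [[-0.593, 0.805, 0.0], [0.805, 0.593, -0.001], [-0.001, -0.0, -1.0]]
ft_force: [-0.6, -1.3, 0.6]
gripper_width: 0.999
grasp_force: 0.0
```

Emit:
apply_moves(targets=[[0,0.94,0,0,0,0.0677,0],[0,0.94,0,0,0,0.0677,0],[0,0.94,0,0,0,0.0677,0]])

```text
t: 3.1
eef_pos: [0.4506, 0.201, 0.271]
orientation: [[-0.749, 0.662, 0.0], [0.662, 0.749, -0.001], [-0.001, -0.0, -1.0]]
ft_force: [1.3, -0.1, -0.2]
gripper_width: 1.0
grasp_force: 0.0
```

Emit:
apply_moves(targets=[[0,0.94,0,0,0,0.0677,0],[0,0.94,0,0,0,0.0677,0],[0,0.94,0,0,0,0.0677,0]])

```text
t: 3.4
eef_pos: [0.4507, 0.2762, 0.2709]
orientation: [[-0.872, 0.489, 0.0], [0.489, 0.872, -0.001], [-0.001, -0.0, -1.0]]
ft_force: [-0.4, -0.3, 0.3]
gripper_width: 1.001
grasp_force: 0.0
```

Emit:
apply_moves(targets=[[0,0.94,0,0,0,0.0677,0],[0,0.94,0,0,0,0.0677,0],[0,0.94,0,0,0,0.0677,0],[0,0.94,0,0,0,0.0677,0]])

```text
t: 3.8
eef_pos: [0.4505, 0.3494, 0.271]
orientation: [[-0.955, 0.297, 0.0], [0.297, 0.955, -0.002], [-0.001, -0.002, -1.0]]
ft_force: [-0.7, -0.0, 0.6]
gripper_width: 1.001
grasp_force: 0.0
```

Emit:
apply_moves(targets=[[-0.24,1.0,0,0,0,0.0683,0],[-0.24,1.0,0,0,0,0.0683,0],[-0.24,1.0,0,0,0,0.0683,0],[-0.24,1.0,-0.5,0,0,0.0683,0],[-0.24,1.0,-1.0,0,0,0.0683,0],[-0.24,1.0,-1.0,0,0,0.0683,0]])

```text
t: 4.4
eef_pos: [0.427, 0.4257, 0.1849]
orientation: [[-0.996, 0.087, -0.01], [0.087, 0.996, -0.01], [0.009, -0.011, -1.0]]
ft_force: [-2.2, -0.9, -1.4]
gripper_width: 1.0
grasp_force: 0.0
```

Emit:
apply_moves(targets=[[0,0,-0.25,0,0,0,0],[0,0,-0.5,0,0,0,0],[0,0,-0.75,0,0,0,0],[0,0,-1.0,0,0,0,0],[0,0,-1.0,0,0,0,0]])

```text
t: 4.9
eef_pos: [0.4305, 0.4295, 0.111]
orientation: [[-0.996, 0.086, -0.002], [0.086, 0.996, -0.002], [0.002, -0.002, -1.0]]
ft_force: [-0.7, -0.3, 0.0]
gripper_width: 0.998
grasp_force: 0.0
```

Emit:
apply_moves(targets=[[0,0,-0.15,0,0,0,0],[0,0,-0.3,0,0,0,0],[0,0,-0.3,0,0,0,0],[0,0,-0.3,0,0,0,0]])

```text
t: 5.3
eef_pos: [0.4302, 0.4315, 0.0874]
orientation: [[-0.997, 0.083, -0.0], [0.083, 0.997, -0.0], [0.0, -0.0, -1.0]]
ft_force: [0.4, 0.3, 0.4]
gripper_width: 0.998
grasp_force: 0.0
```

```bash
python3 - <<'E'
from h import *
t,d=grab_frame('top'); s,e=grab_frame('scene')
A=cv2.resize(t[260:345,120:200],None,fx=5,fy=5,interpolation=cv2.INTER_CUBIC)
B=cv2.resize(s[140:225,430:510],None,fx=5,fy=5,interpolation=cv2.INTER_CUBIC)
cv2.imwrite('pics/c4.png',np.hstack([A,B])[:,:,::-1])
E
```

```text
(no output)
```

View pics/c4.png

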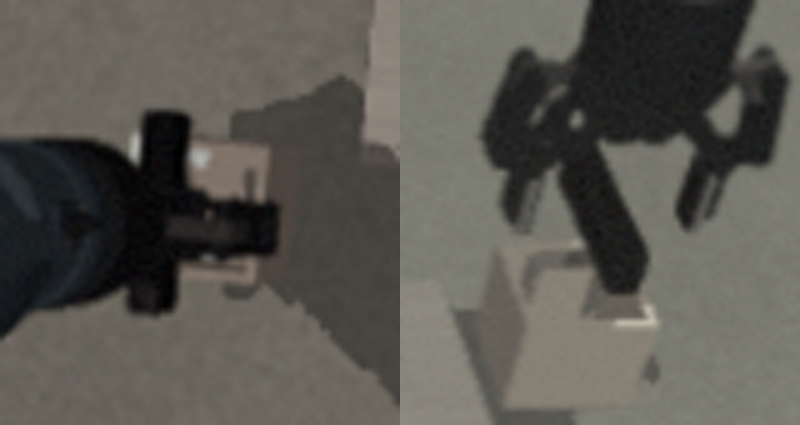

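The fingers straddle the grip, which sits at about (165,210) in the left half, so I'm closing.

Emit:
apply_moves(targets=[[0,0,0,0,0,0,1],[0,0,0,0,0,0,1],[0,0,0,0,0,0,1],[0,0,0,0,0,0,1],[0,0,0,0,0,0,1],[0,0,0,0,0,0,1],[0,0,0,0,0,0,1],[0,0,0,0,0,0,1],[0,0,0,0,0,0,1],[0,0,0,0,0,0,1]])

```text
t: 6.4
eef_pos: [0.4303, 0.4318, 0.0874]
orientation: [[-0.997, 0.083, 0.0], [0.083, 0.997, 0.0], [-0.0, 0.0, -1.0]]
ft_force: [-0.1, 0.2, 2.2]
gripper_width: 0.228
grasp_force: 59.6
```

Emit:
apply_moves(targets=[[0,0,0.1,0,0,0,1],[0,0,0.2,0,0,0,1],[0,0,0.35,0,0,0,1],[0,0,0.5,0,0,0,1],[0,0,0.65,0,0,0,1],[0,0,0.8,0,0,0,1],[0,0,1.0,0,0,0,1],[0,0,1.0,0,0,0,1]])

```text
t: 7.2
eef_pos: [0.4317, 0.4329, 0.1705]
orientation: [[-0.997, 0.083, 0.004], [0.083, 0.997, 0.003], [-0.004, 0.004, -1.0]]
ft_force: [0.8, 0.6, -0.6]
gripper_width: 0.222
grasp_force: 59.4
```

Emit:
apply_moves(targets=[[0,0,0.3,0,0,0,1],[0,0,0.6,0,0,0,1],[0,0,1.0,0,0,0,1],[0,0,1.0,0,0,0,1],[0,0,1.0,0,0,0,1],[0,0,1.0,0,0,0,1]])

```text
t: 7.8
eef_pos: [0.4296, 0.4312, 0.2456]
orientation: [[-0.997, 0.083, -0.002], [0.083, 0.997, -0.002], [0.002, -0.002, -1.0]]
ft_force: [0.1, 0.4, -1.6]
gripper_width: 0.225
grasp_force: 59.5
```

```bash
python3 - <<'E'
from h import *
o=get_obs();print(o['eef_pos'],o['orientation'],o['ft_force'],o['gripper_width'])
t,d=grab_frame('top'); s,e=grab_frame('scene')
A=cv2.resize(t[240:350,90:210],None,fx=4,fy=4,interpolation=cv2.INTER_CUBIC)
B=cv2.resize(s[80:190,410:490],None,fx=4,fy=4,interpolation=cv2.INTER_CUBIC)
cv2.imwrite('pics/c5.png',np.hstack([A,B])[:,:,::-1])
a=np.arctan2(.0845,.9965)*-1; R=np.array([[np.cos(a),-np.sin(a)],[np.sin(a),np.cos(a)]])
for n,D in(('top',d),('scene',e)):
    X=cloud(n,D).reshape(-1,3); L=np.c_[(X[:,:2]-o['eef_pos'][:2])@R,X[:,2]-o['eef_pos'][2]]
    m=(abs(L[:,0])<.06)&(abs(L[:,1])<.03)&(L[:,2]>-.09)&(L[:,2]<-.01);P=L[m]*1000
    for lo in range(-90,-10,10):
        q=P[(P[:,2]>=lo)&(P[:,2]<lo+10)]
        if len(q):print(n,lo,len(q),np.percentile(q,[5,50,95],axis=0).round(1).tolist())
    for sgn in(1,-1):
        q=P[(P[:,1]*sgn>12)&(P[:,2]<-30)]
        if len(q):print('hook',sgn,len(q),q.mean(0).round(1),q.min(0).round(1),q.max(0).round(1))
E
```

```text
[0.42963374 0.43115821 0.24561443] [[-0.99655304  0.08293463 -0.00197007]
 [ 0.0829378   0.99655347 -0.0015851 ]
 [ 0.00183182 -0.00174303 -0.9999968 ]] [ 0.10075703  0.35238363 -1.57788673] 0.224671648804768
top -90 5 [[-12.3, -24.7, -84.4], [10.3, -23.9, -83.7], [16.7, -23.3, -82.0]]
top -80 42 [[-10.3, -25.4, -79.4], [3.4, -22.9, -75.8], [16.0, 17.0, -70.5]]
top -70 51 [[-15.9, -24.3, -69.5], [8.1, -21.1, -65.7], [21.5, 15.2, -61.6]]
top -60 8 [[-20.3, -23.7, -58.3], [-16.5, -23.0, -55.4], [7.7, -19.7, -51.3]]
top -50 4 [[-20.0, -24.2, -47.5], [-17.3, -22.8, -43.1], [-16.1, -21.7, -42.1]]
top -40 5 [[-21.8, -24.1, -36.7], [-20.0, -22.9, -34.1], [-15.9, -21.9, -30.4]]
top -30 12 [[-23.8, -22.1, -28.5], [-22.0, -2.8, -25.1], [-17.2, 1.0, -20.6]]
top -20 3 [[-20.8, -4.3, -19.7], [-19.0, -2.8, -17.9], [-14.8, -0.6, -16.7]]
hook 1 13 [ 13.8  15.7 -70.4] [  9.2  14.2 -78.5] [ 21.1  18.4 -61.8]
hook -1 102 [ -0.6 -22.2 -66.5] [-22.2 -26.3 -84.6] [ 22.1 -16.9 -30. ]
scene -90 9 [[-13.1, -24.7, -81.4], [2.7, -20.3, -80.8], [15.3, 17.0, -80.3]]
scene -80 53 [[-9.2, -24.8, -79.2], [6.5, 14.5, -76.3], [18.7, 21.5, -71.2]]
scene -70 74 [[-17.2, -24.5, -69.5], [-2.2, 15.7, -65.7], [21.5, 22.7, -61.2]]
scene -60 24 [[-19.3, -25.0, -59.0], [-15.2, 16.9, -55.3], [-11.5, 22.2, -50.1]]
scene -50 21 [[-18.4, -24.1, -49.6], [-14.9, 16.5, -45.2], [-12.4, 21.9, -40.6]]
scene -40 24 [[-17.4, -23.1, -39.5], [-15.6, -16.5, -35.5], [-12.1, 22.0, -30.5]]
scene -30 37 [[-19.3, -23.1, -28.8], [-15.4, -10.5, -24.9], [-11.3, 14.1, -21.6]]
scene -20 9 [[-11.3, -4.5, -18.8], [-0.3, -2.0, -14.9], [3.1, 0.2, -13.0]]
hook 1 106 [ -2.9  18.6 -62.3] [-21.3  14.5 -81.2] [ 21.4  23.7 -30.3]
hook -1 99 [ -3.  -22.  -61.8] [-19.6 -25.3 -81.5] [ 24.7 -15.7 -30.2]
```

View pics/c5.png

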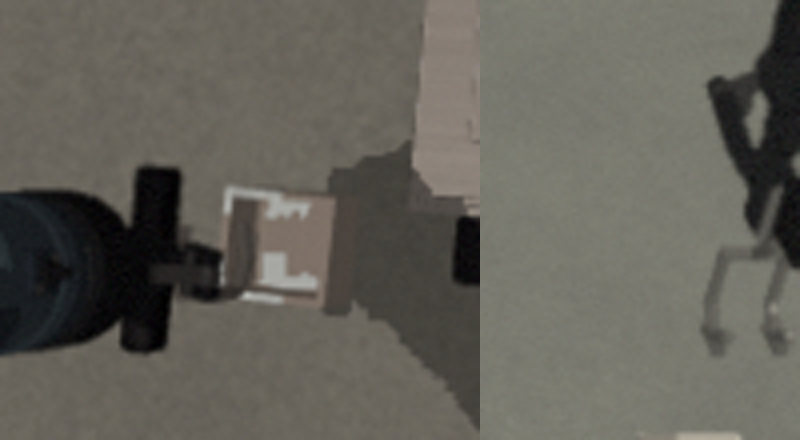

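The lifter is held: its feet are at about (715,345) and (780,345) in the right half, and the hooks are level. I'm moving it in front of the loop.

Emit:
apply_moves(targets=[[0.115,-0.3,0,0,0,0.001,1],[0.225,-0.6,0,0,0,0.002,1],[0.338,-0.911,0,0,0,0.003,1],[0.338,-0.911,0,0,0,0.003,1]])

```text
t: 8.3
eef_pos: [0.4577, 0.3559, 0.2462]
orientation: [[-0.997, 0.077, -0.002], [0.077, 0.997, -0.002], [0.001, -0.002, -1.0]]
ft_force: [-0.3, 0.4, -1.8]
gripper_width: 0.221
grasp_force: 59.3
```

Emit:
apply_moves(targets=[[0.115,-0.3,0,0,0,0,1],[0.225,-0.6,0,0,0,0,1],[0.338,-0.911,0,0,0,0,1],[0.338,-0.911,0,0,0,0,1]])

```text
t: 8.7
eef_pos: [0.4847, 0.2838, 0.2465]
orientation: [[-0.997, 0.077, -0.001], [0.077, 0.997, -0.001], [0.001, -0.001, -1.0]]
ft_force: [-0.1, -0.4, -2.1]
gripper_width: 0.226
grasp_force: 59.3
```

Emit:
apply_moves(targets=[[0.115,-0.3,0,0,0,0,1],[0.225,-0.6,0,0,0,0,1],[0.338,-0.911,0,0,0,0,1],[0.338,-0.911,0,0,0,0,1],[0.338,-0.911,0,0,0,0,1],[0.338,-0.911,0,0,0,0,1]])

```text
t: 9.3
eef_pos: [0.5108, 0.2142, 0.247]
orientation: [[-0.997, 0.072, -0.001], [0.072, 0.997, 0.001], [0.001, 0.001, -1.0]]
ft_force: [-0.1, 0.2, -1.4]
gripper_width: 0.225
grasp_force: 59.4
```

Emit:
apply_moves(targets=[[0,0,-0.12,0,0,0,1],[0,0,-0.24,0,0,0,1],[0,0,-0.36,0,0,0,1],[0,0,-0.48,0,0,0,1],[0,0,-0.6,0,0,0,1],[0,0,-0.7,0,0,0,1],[0,0,-0.7,0,0,0,1],[0,0,-0.7,0,0,0,1],[0,0,-0.7,0,0,0,1]])

```text
t: 10.2
eef_pos: [0.5118, 0.2131, 0.1919]
orientation: [[-0.997, 0.074, 0.001], [0.074, 0.997, 0.0], [-0.001, 0.0, -1.0]]
ft_force: [-0.2, 0.6, -1.4]
gripper_width: 0.224
grasp_force: 59.4
```

```bash
cat >>h.py <<'E'
def look(n,name,box,s):
    p,d=grab_frame(n); crop(p,*box,s,name); return p,d
E
python3 - <<'E'
from h import *
o=get_obs();print(o['eef_pos'],o['orientation'].round(4).tolist(),o['ft_force'])
s,e=grab_frame('scene'); t,d=grab_frame('top')
crop(s,340,480,150,260,5,'pics/c6.png')
# bar & hook points relative to TCP in lifter axes
a=-np.radians(4.2);R=np.array([[np.cos(a),-np.sin(a)],[np.sin(a),np.cos(a)]])
X=cloud('scene',e).reshape(-1,3);L=np.c_[(X[:,:2]-o['eef_pos'][:2])@R,X[:,2]]*1000
m=(abs(L[:,0])<80)&(abs(L[:,1])<60)&(L[:,2]>104)&(L[:,2]<175);P=L[m]
b=P[(P[:,0]>28)&(P[:,2]>139)];print('bar',len(b),np.percentile(b,[5,50,95],axis=0).round(1).tolist())
for sg in(1,-1):
    q=P[(P[:,0]<26)&(P[:,0]>-30)&(P[:,1]*sg>10)];print('hook',len(q),np.percentile(q,[2,50,98],axis=0).round(1).tolist())
E
```

```text
[0.51175248 0.21309172 0.19185384] [[-0.9973, 0.0736, 0.001], [0.0736, 0.9973, 0.0004], [-0.0009, 0.0005, -1.0]] [-0.15659025  0.64382031 -1.35977021]
bar 166 [[44.0, -42.1, 140.6], [49.4, -1.2, 145.1], [52.6, 41.3, 148.2]]
hook 66 [[-17.3, 15.9, 104.1], [-5.8, 19.6, 125.3], [23.3, 50.0, 140.8]]
hook 105 [[-18.3, -52.5, 104.1], [-12.1, -20.5, 131.1], [21.8, -12.4, 169.9]]
```

View pics/c6.png

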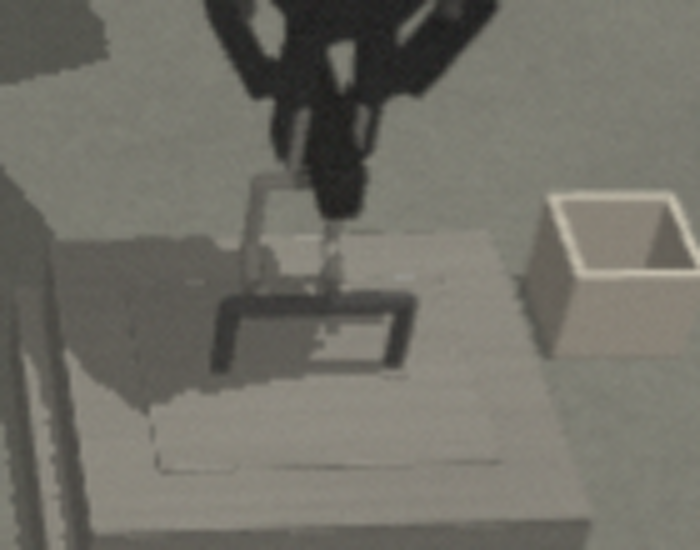

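The hooks are in front of the bar with clearance; the bar is about 47 mm ahead of the lifter's origin. I'll slide them under it and raise slowly.

Emit:
apply_moves(targets=[[0.09,-0.007,0,0,0,0,1],[0.18,-0.013,0,0,0,0,1],[0.27,-0.02,0,0,0,0,1],[0.36,-0.026,0,0,0,0,1],[0.45,-0.033,0,0,0,0,1],[0.57,-0.042,0,0,0,0,1],[0.57,-0.042,0,0,0,0,1],[0.57,-0.042,0,0,0,0,1]])

```text
t: 11.1
eef_pos: [0.5571, 0.2096, 0.1911]
orientation: [[-0.997, 0.074, -0.0], [0.074, 0.997, 0.0], [0.0, 0.0, -1.0]]
ft_force: [-0.6, -0.6, -1.3]
gripper_width: 0.223
grasp_force: 59.4
```

Emit:
apply_moves(targets=[[0,0,0.05,0,0,0,1],[0,0,0.1,0,0,0,1],[0,0,0.15,0,0,0,1],[0,0,0.18,0,0,0,1],[0,0,0.2,0,0,0,1],[0,0,0.22,0,0,0,1],[0,0,0.24,0,0,0,1],[0,0,0.26,0,0,0,1],[0,0,0.28,0,0,0,1],[0,0,0.28,0,0,0,1]])

```text
t: 12.1
eef_pos: [0.5568, 0.2096, 0.2135]
orientation: [[-0.997, 0.074, -0.001], [0.074, 0.997, -0.0], [0.001, -0.0, -1.0]]
ft_force: [-0.7, -0.3, -6.2]
gripper_width: 0.225
grasp_force: 58.8
```

Emit:
apply_moves(targets=[[0,0,0.02,0,0,0,1],[0,0,0.04,0,0,0,1],[0,0,0.06,0,0,0,1],[0,0,0.08,0,0,0,1],[0,0,0.1,0,0,0,1],[0,0,0.13,0,0,0,1],[0,0,0.16,0,0,0,1],[0,0,0.19,0,0,0,1],[0,0,0.22,0,0,0,1],[0,0,0.22,0,0,0,1]])

```text
t: 13.1
eef_pos: [0.5572, 0.2097, 0.2318]
orientation: [[-0.997, 0.074, 0.001], [0.074, 0.997, 0.0], [-0.001, 0.0, -1.0]]
ft_force: [-0.0, 0.1, -6.0]
gripper_width: 0.225
grasp_force: 58.8
```

```bash
python3 - <<'E'
from h import *
o=get_obs();print(o['eef_pos'],o['orientation'].round(4).tolist(),o['ft_force'],o['torque'])
look('scene','pics/c7.png',(330,490,130,290),3.7)
E
```

```text
[0.55721307 0.20973066 0.23184455] [[-0.9973, 0.0736, 0.0008], [0.0736, 0.9973, 0.0003], [-0.0008, 0.0004, -1.0]] [-0.01568719  0.05502689 -5.97281416] [ 0.02411069  0.01540505 -0.03584004]
```

View pics/c7.png

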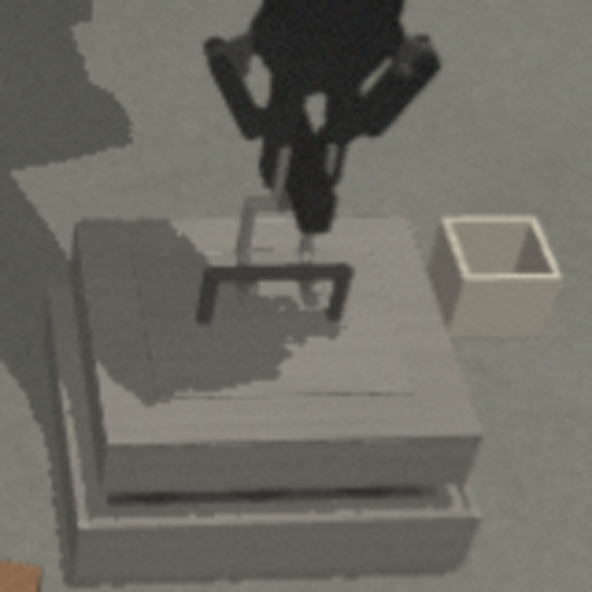

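The lid hangs level off the warmer, with the dark gap visible along (290,495) and a wrist load of about 6 N that matches. Next I'm measuring the mat, the opened pan and the obstacles.

```bash
python3 - <<'E'
from h import *
P=at_z('top',[(411,240),(502,226),(518,310),(426,325)],.008); print(P.round(4),P.mean(0))
t=cv2.imread('pics/top0.png'); hsv=cv2.cvtColor(t,cv2.COLOR_BGR2HSV)
m=((hsv[...,1]>110)&(hsv[...,0]<22)).astype(np.uint8); m[:, :398]=0;m[:210]=0;m[340:]=0
m=cv2.morphologyEx(m,cv2.MORPH_CLOSE,np.ones((7,7)))
c=max(cv2.findContours(m,0,2)[0],key=cv2.contourArea)
W=at_z('top',c.reshape(-1,2),.008)[:,:2].astype(np.float32); print(cv2.minAreaRect(W))
E
```

```text
[[ 0.5877 -0.2256  0.008 ]
 [ 0.6234 -0.4751  0.008 ]
 [ 0.3978 -0.511   0.008 ]
 [ 0.3637 -0.2605  0.008 ]] [ 0.49313951 -0.36804692  0.008     ]
((0.4921035170555115, -0.36786121129989624), (0.22960752248764038, 0.2598018944263458), 8.987457275390625)
```

Emit:
apply_moves(targets=[[0,0,0.1,0,0,0,1],[0,0,0.2,0,0,0,1],[0,0,0.3,0,0,0,1],[0,0,0.4,0,0,0,1],[0,0,0.5,0,0,0,1],[0,0,0.6,0,0,0,1],[0,0,0.7,0,0,0,1],[0,0,0.7,0,0,0,1]])

```text
t: 13.95
eef_pos: [0.5577, 0.2099, 0.289]
orientation: [[-0.997, 0.073, 0.003], [0.073, 0.997, 0.001], [-0.002, 0.001, -1.0]]
ft_force: [0.2, 0.3, -6.2]
gripper_width: 0.221
grasp_force: 59.1
```

Emit:
apply_moves(targets=[[-0.005,-0.04,0,0,0,0,1],[-0.012,-0.1,0,0,0,0.001,1],[-0.024,-0.2,0,0,0,0.002,1],[-0.038,-0.32,0,0,0,0.003,1],[-0.054,-0.46,0,0,0,0.005,1],[-0.07,-0.6,0,0,0,0.006,1],[-0.085,-0.75,0,0,0,0.008,1],[-0.102,-0.9,0,0,0,0.0092,1]])

```text
t: 14.75
eef_pos: [0.5486, 0.1364, 0.2874]
orientation: [[-0.999, 0.045, 0.0], [0.045, 0.999, -0.0], [-0.0, -0.0, -1.0]]
ft_force: [0.7, -0.3, -5.9]
gripper_width: 0.226
grasp_force: 59.0
```

Emit:
apply_moves(targets=[[-0.017,-0.15,0,0,0,0.0015,1],[-0.034,-0.3,0,0,0,0.003,1],[-0.051,-0.45,0,0,0,0.0045,1],[-0.068,-0.6,0,0,0,0.006,1],[-0.085,-0.75,0,0,0,0.0077,1],[-0.102,-0.9,0,0,0,0.0092,1]])

```text
t: 15.35
eef_pos: [0.5405, 0.0647, 0.2874]
orientation: [[-1.0, 0.015, 0.0], [0.015, 1.0, 0.0], [-0.0, 0.0, -1.0]]
ft_force: [0.9, 0.4, -6.1]
gripper_width: 0.224
grasp_force: 59.0
```

Emit:
apply_moves(targets=[[-0.017,-0.15,0,0,0,0.0015,1],[-0.034,-0.3,0,0,0,0.003,1],[-0.051,-0.45,0,0,0,0.0045,1],[-0.068,-0.6,0,0,0,0.006,1],[-0.085,-0.75,0,0,0,0.0077,1],[-0.102,-0.9,0,0,0,0.0092,1]])

```text
t: 15.95
eef_pos: [0.5323, -0.0073, 0.2873]
orientation: [[-1.0, -0.014, 0.0], [-0.014, 1.0, 0.0], [-0.0, 0.0, -1.0]]
ft_force: [0.4, 0.5, -5.8]
gripper_width: 0.224
grasp_force: 59.0
```

Emit:
apply_moves(targets=[[-0.017,-0.15,0,0,0,0.0015,1],[-0.034,-0.3,0,0,0,0.003,1],[-0.051,-0.45,0,0,0,0.0045,1],[-0.068,-0.6,0,0,0,0.006,1],[-0.085,-0.75,0,0,0,0.0077,1],[-0.102,-0.9,0,0,0,0.0092,1]])

```text
t: 16.55
eef_pos: [0.5242, -0.0793, 0.2873]
orientation: [[-0.999, -0.042, 0.0], [-0.042, 0.999, 0.0], [-0.0, 0.0, -1.0]]
ft_force: [0.5, -0.1, -6.5]
gripper_width: 0.224
grasp_force: 59.0
```

Emit:
apply_moves(targets=[[-0.017,-0.15,0,0,0,0.0015,1],[-0.034,-0.3,0,0,0,0.003,1],[-0.051,-0.45,0,0,0,0.0045,1],[-0.068,-0.6,0,0,0,0.006,1],[-0.085,-0.75,0,0,0,0.0077,1],[-0.102,-0.9,0,0,0,0.0092,1]])

```text
t: 17.15
eef_pos: [0.516, -0.1513, 0.2873]
orientation: [[-0.997, -0.071, -0.0], [-0.071, 0.997, 0.0], [-0.0, 0.0, -1.0]]
ft_force: [0.3, -0.0, -6.4]
gripper_width: 0.227
grasp_force: 59.0
```

Emit:
apply_moves(targets=[[-0.017,-0.15,0,0,0,0.0015,1],[-0.034,-0.3,0,0,0,0.003,1],[-0.051,-0.45,0,0,0,0.0045,1],[-0.068,-0.6,0,0,0,0.006,1],[-0.085,-0.75,0,0,0,0.0077,1],[-0.102,-0.9,0,0,0,0.0092,1]])

```text
t: 17.75
eef_pos: [0.5079, -0.2233, 0.2873]
orientation: [[-0.995, -0.1, -0.0], [-0.1, 0.995, 0.0], [0.0, 0.0, -1.0]]
ft_force: [-0.1, -0.0, -6.5]
gripper_width: 0.222
grasp_force: 59.0
```

Emit:
apply_moves(targets=[[-0.017,-0.15,0,0,0,0.0015,1],[-0.034,-0.3,0,0,0,0.003,1],[-0.051,-0.45,0,0,0,0.0045,1],[-0.068,-0.6,0,0,0,0.006,1],[-0.085,-0.75,0,0,0,0.0077,1],[-0.102,-0.9,0,0,0,0.0092,1]])

```text
t: 18.35
eef_pos: [0.4997, -0.2953, 0.2873]
orientation: [[-0.992, -0.129, -0.0], [-0.129, 0.992, 0.0], [0.0, 0.0, -1.0]]
ft_force: [-0.4, 0.1, -6.2]
gripper_width: 0.226
grasp_force: 59.0
```

Emit:
apply_moves(targets=[[-0.017,-0.15,0,0,0,0.0015,1],[-0.034,-0.3,0,0,0,0.003,1],[-0.05,-0.44,0,0,0,0.0045,1],[-0.065,-0.57,0,0,0,0.006,1],[-0.078,-0.69,0,0,0,0.007,1],[-0.09,-0.79,0,0,0,0.008,1],[-0.098,-0.86,0,0,0,0.0088,1],[-0.102,-0.9,0,0,0,0.0092,1],[-0.102,-0.9,0,0,0,0.0092,1],[-0.102,-0.9,0,0,0,0.0092,1]])

```text
t: 19.35
eef_pos: [0.4917, -0.366, 0.2873]
orientation: [[-0.988, -0.157, 0.0], [-0.157, 0.988, 0.001], [-0.0, 0.001, -1.0]]
ft_force: [-0.2, -0.2, -6.4]
gripper_width: 0.228
grasp_force: 59.0
```

```bash
python3 - <<'E'
from h import *
o=get_obs();print(o['eef_pos'],o['orientation'].round(4).tolist(),o['ft_force'])
t,d=grab_frame('top');s,e=grab_frame('scene')
cv2.imwrite('pics/top1.png',t[:,:,::-1]);cv2.imwrite('pics/scene1.png',s[:,:,::-1]);np.save('top1d.npy',d);np.save('scene1d.npy',e)
X=cloud('scene',e)[180:400,60:330].reshape(-1,3)
r=o['eef_pos'];P=X[(np.hypot(*(X[:,:2]-r[:2]).T)<.16)&(X[:,2]>.165)&(X[:,2]<.19)]
print(len(P),cv2.minAreaRect(P[:,:2].astype(np.float32))); A=np.c_[P[:,:2]-r[:2],np.ones(len(P))];print(np.linalg.lstsq(A,P[:,2],rcond=None)[0])
E
```

```text
[ 0.49172312 -0.36598525  0.28734366] [[-0.9876, -0.1573, 0.0001], [-0.1573, 0.9876, 0.0005], [-0.0001, 0.0005, -1.0]] [-0.17611971 -0.1528439  -6.35583413]
5297 ((0.49563363194465637, -0.36615926027297974), (0.19978034496307373, 0.23146459460258484), 8.483351707458496)
[-0.0465966  -0.0084569   0.17948458]
```

View pics/top1.png

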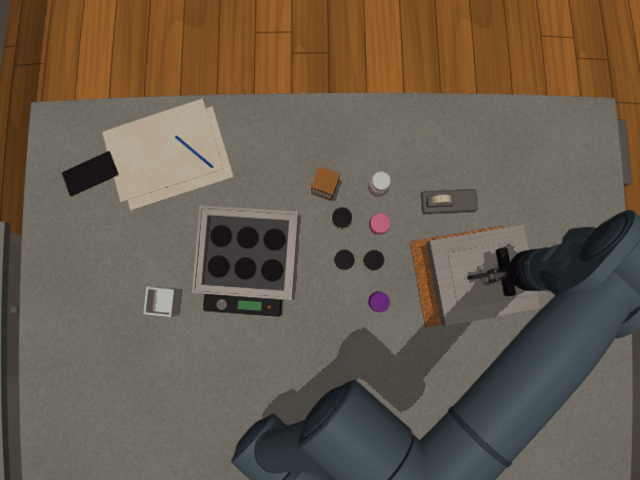

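The lid is aligned over the mat, the pan is open with its six spots, and the jars haven't moved. I'm checking the lid's tilt against the starting frame and measuring the spots before lowering.

```bash
python3 - <<'E'
from h import *
def fit(n,D,c,lo,hi):
    X=cloud(n,D).reshape(-1,3);P=X[(np.hypot(*(X[:,:2]-c).T)<.16)&(X[:,2]>lo)&(X[:,2]<hi)]
    A=np.c_[P[:,:2]-c,np.ones(len(P))];r,_,_,_=np.linalg.lstsq(A,P[:,2],rcond=None)
    k=abs(A@r-P[:,2])<.004;print(n,k.sum(),np.linalg.lstsq(A[k],P[k,2],rcond=None)[0].round(4))
for k in '01':
  for n in('scene','top'):
    D=np.load(n+k+'d.npy')
    if k=='0': fit(n,D,np.array([.557,.209]),.09,.11)
    else: fit(n,D,np.array([.4917,-.366]),.16,.20)
t=cv2.imread('pics/top1.png');g=cv2.cvtColor(t,cv2.COLOR_BGR2GRAY)
m=(g[215:290,200:292]<45).astype(np.uint8)
n,l,st,ce=cv2.connectedComponentsWithStats(m)
for i in range(1,n):
    if st[i,4]>150: print(st[i],at_z('top',ce[i]+[200,215],.028).round(4))
X=cloud('top',np.load('top1d.npy'))
P=X[195:320,180:305].reshape(-1,3);P=P[(P[:,2]>.048)&(P[:,2]<.065)];print(cv2.minAreaRect(P[:,:2].astype(np.float32)))
P=X[285:320,140:182].reshape(-1,3);P=P[(P[:,2]>.05)&(P[:,2]<.065)];print(cv2.minAreaRect(P[:,:2].astype(np.float32)))
P=X[210:290,200:292].reshape(-1,3);P=P[(P[:,2]<.036)];print(len(P),np.median(P[:,2]),cv2.minAreaRect(P[:,:2].astype(np.float32)))
E
```

```text
scene 5252 [-0.0035  0.0017  0.101 ]
top 6404 [ 0.0012 -0.0004  0.1012]
scene 5622 [-0.0322 -0.0089  0.1791]
top 5892 [-0.0231 -0.0098  0.1794]
[ 10  10  22  22 381] [[0.6019 0.2746 0.028 ]]
[ 37  12  22  22 384] [[0.5965 0.2045 0.028 ]]
[ 63  14  23  22 388] [[0.5912 0.1349 0.028 ]]
[  8  40  22  23 389] [[0.5223 0.2803 0.028 ]]
[ 34  42  22  23 392] [[0.5169 0.211  0.028 ]]
[ 61  44  23  22 400] [[0.5117 0.141  0.028 ]]
((0.5376180410385132, 0.20992964506149292), (0.2556777894496918, 0.26451340317726135), 85.47578430175781)
((0.43137219548225403, 0.42833569645881653), (0.07459969818592072, 0.06893187761306763), 84.66480255126953)
5623 0.028556078856879576 ((0.5731296539306641, 0.20653018355369568), (0.21414414048194885, 0.21269121766090393), 85.80416870117188)
```

Tilt is under 2°, and the spot pitch (70/80 mm) checks out. Lowering onto the mat.

Emit:
apply_moves(targets=[[-0.01,0,-0.06,0,0,0,1],[-0.02,-0.01,-0.16,0,0,0,1],[-0.03,-0.02,-0.28,0,0,0,1],[-0.04,-0.025,-0.4,0,0,0,1],[-0.04,-0.025,-0.52,0,0,0,1],[-0.04,-0.025,-0.64,0,0,0,1],[-0.04,-0.025,-0.76,0,0,0,1],[-0.04,-0.025,-0.86,0,0,0,1],[-0.04,-0.025,-0.94,0,0,0,1],[-0.04,-0.025,-1.0,0,0,0,1]])

```text
t: 20.45
eef_pos: [0.4884, -0.3682, 0.2067]
orientation: [[-0.988, -0.157, -0.0], [-0.157, 0.988, 0.0], [0.0, 0.0, -1.0]]
ft_force: [-0.2, -0.2, -6.7]
gripper_width: 0.226
grasp_force: 58.9
```

Emit:
apply_moves(targets=[[0,0,-0.05,0,0,0,1],[0,0,-0.1,0,0,0,1],[0,0,-0.15,0,0,0,1],[0,0,-0.2,0,0,0,1],[0,0,-0.25,0,0,0,1],[0,0,-0.3,0,0,0,1],[0,0,-0.34,0,0,0,1],[0,0,-0.38,0,0,0,1],[0,0,-0.4,0,0,0,1],[0,0,-0.42,0,0,0,1]])

```text
t: 21.45
eef_pos: [0.4885, -0.3683, 0.1736]
orientation: [[-0.988, -0.157, 0.0], [-0.157, 0.988, 0.0], [-0.0, 0.0, -1.0]]
ft_force: [-0.2, 0.5, -7.2]
gripper_width: 0.224
grasp_force: 58.9
```

Emit:
apply_moves(targets=[[0,0,-0.015,0,0,0,1],[0,0,-0.03,0,0,0,1],[0,0,-0.045,0,0,0,1],[0,0,-0.06,0,0,0,1],[0,0,-0.075,0,0,0,1],[0,0,-0.09,0,0,0,1],[0,0,-0.105,0,0,0,1],[0,0,-0.12,0,0,0,1],[0,0,-0.135,0,0,0,1],[0,0,-0.15,0,0,0,1]])

```text
t: 22.45
eef_pos: [0.4891, -0.3689, 0.1626]
orientation: [[-0.988, -0.157, 0.002], [-0.157, 0.988, -0.001], [-0.001, -0.002, -1.0]]
ft_force: [0.6, 0.2, -2.9]
gripper_width: 0.223
grasp_force: 59.7
```

Emit:
apply_moves(targets=[[0,0,-0.015,0,0,0,1],[0,0,-0.03,0,0,0,1],[0,0,-0.045,0,0,0,1],[0,0,-0.06,0,0,0,1],[0,0,-0.08,0,0,0,1],[0,0,-0.1,0,0,0,1],[0,0,-0.1,0,0,0,1]])

```text
t: 23.15
eef_pos: [0.4883, -0.3682, 0.1534]
orientation: [[-0.988, -0.157, -0.0], [-0.157, 0.988, 0.0], [0.0, 0.001, -1.0]]
ft_force: [-0.5, 0.5, -1.2]
gripper_width: 0.22
grasp_force: 59.7
```

The lid rests on the mat: wrist force is back to the lifter's weight alone. I'll unhook and take the lifter back to its holder.

Emit:
apply_moves(targets=[[0,0,-0.045,0,0,0,1],[0,0,-0.09,0,0,0,1],[0,0,-0.09,0,0,0,1],[0,0,-0.09,0,0,0,1],[-0.1,-0.016,-0.09,0,0,0,1],[-0.22,-0.035,-0.09,0,0,0,1],[-0.35,-0.055,-0.09,0,0,0,1],[-0.48,-0.076,-0.09,0,0,0,1],[-0.62,-0.098,-0.09,0,0,0,1],[-0.62,-0.098,-0.09,0,0,0,1]])

```text
t: 24.15
eef_pos: [0.437, -0.3763, 0.1466]
orientation: [[-0.988, -0.155, -0.001], [-0.155, 0.988, 0.0], [0.001, 0.0, -1.0]]
ft_force: [-0.0, -0.3, -2.3]
gripper_width: 0.223
grasp_force: 59.7
```

Emit:
apply_moves(targets=[[0,0,0.15,0,0,0,1],[0,0,0.4,0,0,0,1],[0,0,0.7,0,0,0,1],[0,0,1.0,0,0,0,1],[0,0,1.0,0,0,0,1]])

```text
t: 24.65
eef_pos: [0.4411, -0.378, 0.2313]
orientation: [[-0.987, -0.158, 0.006], [-0.158, 0.987, -0.006], [-0.005, -0.007, -1.0]]
ft_force: [0.7, -0.2, -1.9]
gripper_width: 0.224
grasp_force: 59.8
```

Emit:
apply_moves(targets=[[0,0.3,0.1,0,0,-0.002,1],[0,0.6,0.25,0,0,-0.004,1],[0,0.916,0.28,0,0,-0.007,1]])

```text
t: 24.95
eef_pos: [0.4395, -0.3025, 0.2497]
orientation: [[-0.991, -0.135, 0.001], [-0.135, 0.991, -0.001], [-0.001, -0.001, -1.0]]
ft_force: [0.2, 0.2, -1.9]
gripper_width: 0.225
grasp_force: 59.6
```

Emit:
apply_moves(targets=[[0,0.3,0,0,0,-0.002,1],[0,0.6,0,0,0,-0.004,1],[0,0.916,0,0,0,-0.007,1]])

```text
t: 25.25
eef_pos: [0.4389, -0.2285, 0.2485]
orientation: [[-0.994, -0.113, -0.0], [-0.113, 0.994, 0.0], [-0.0, 0.0, -1.0]]
ft_force: [1.0, 0.4, -0.8]
gripper_width: 0.226
grasp_force: 59.6
```

Emit:
apply_moves(targets=[[0,0.3,0,0,0,-0.002,1],[0,0.6,0,0,0,-0.004,1],[0,0.916,0,0,0,-0.007,1]])

```text
t: 25.55
eef_pos: [0.4388, -0.1552, 0.2485]
orientation: [[-0.996, -0.091, -0.0], [-0.091, 0.996, 0.0], [0.0, 0.0, -1.0]]
ft_force: [-0.4, -0.3, -2.0]
gripper_width: 0.226
grasp_force: 59.6
```

Emit:
apply_moves(targets=[[0,0.3,0,0,0,-0.002,1],[0,0.6,0,0,0,-0.004,1],[0,0.916,0,0,0,-0.007,1]])

```text
t: 25.85
eef_pos: [0.4388, -0.0819, 0.2486]
orientation: [[-0.998, -0.069, -0.0], [-0.069, 0.998, 0.0], [0.0, 0.0, -1.0]]
ft_force: [0.7, -0.4, -1.1]
gripper_width: 0.222
grasp_force: 59.6
```

Emit:
apply_moves(targets=[[0,0.3,0,0,0,-0.002,1],[0,0.6,0,0,0,-0.004,1],[0,0.916,0,0,0,-0.007,1]])

```text
t: 26.15
eef_pos: [0.4387, -0.0086, 0.2486]
orientation: [[-0.999, -0.048, -0.0], [-0.048, 0.999, 0.0], [0.0, 0.0, -1.0]]
ft_force: [1.5, 0.1, -1.5]
gripper_width: 0.218
grasp_force: 59.6
```

Emit:
apply_moves(targets=[[0,0.3,0,0,0,-0.002,1],[0,0.6,0,0,0,-0.004,1],[0,0.916,0,0,0,-0.007,1]])

```text
t: 26.45
eef_pos: [0.4387, 0.0647, 0.2486]
orientation: [[-1.0, -0.026, -0.0], [-0.026, 1.0, 0.0], [0.0, 0.0, -1.0]]
ft_force: [0.3, 0.4, -2.1]
gripper_width: 0.228
grasp_force: 59.6
```

Emit:
apply_moves(targets=[[0,0.3,0,0,0,-0.002,1],[0,0.6,0,0,0,-0.004,1],[0,0.916,0,0,0,-0.007,1]])

```text
t: 26.75
eef_pos: [0.4387, 0.138, 0.2486]
orientation: [[-1.0, -0.004, -0.0], [-0.004, 1.0, 0.0], [0.0, 0.0, -1.0]]
ft_force: [1.0, 0.3, -1.5]
gripper_width: 0.229
grasp_force: 59.6
```

Emit:
apply_moves(targets=[[0,0.3,0,0,0,-0.002,1],[0,0.6,0,0,0,-0.004,1],[0,0.916,0,0,0,-0.007,1]])

```text
t: 27.05
eef_pos: [0.4386, 0.2113, 0.2485]
orientation: [[-1.0, 0.018, -0.0], [0.018, 1.0, 0.0], [0.0, 0.0, -1.0]]
ft_force: [0.5, 0.2, -2.1]
gripper_width: 0.221
grasp_force: 59.7
```

Emit:
apply_moves(targets=[[0,0.3,0,0,0,-0.002,1],[0,0.6,0,0,0,-0.004,1],[0,0.916,0,0,0,-0.007,1]])

```text
t: 27.35
eef_pos: [0.4385, 0.2845, 0.2484]
orientation: [[-0.999, 0.04, -0.0], [0.04, 0.999, -0.0], [0.0, -0.0, -1.0]]
ft_force: [-0.1, -0.5, -1.7]
gripper_width: 0.228
grasp_force: 59.7
```

Emit:
apply_moves(targets=[[0,0.3,0,0,0,-0.002,1],[0,0.6,0,0,0,-0.004,1],[0,0.916,0,0,0,-0.007,1]])

```text
t: 27.65
eef_pos: [0.4385, 0.3578, 0.2483]
orientation: [[-0.998, 0.062, -0.001], [0.062, 0.998, -0.0], [0.001, -0.0, -1.0]]
ft_force: [0.6, -0.3, -2.3]
gripper_width: 0.224
grasp_force: 59.7
```

Emit:
apply_moves(targets=[[0,0.25,0,0,0,-0.002,1],[0,0.5,0,0,0,-0.004,1],[0,0.75,0,0,0,-0.006,1],[0,0.85,0,0,0,-0.007,1],[0,0.85,0,0,0,-0.007,1],[0,0.85,0,0,0,-0.007,1]])

```text
t: 28.25
eef_pos: [0.4388, 0.4241, 0.2486]
orientation: [[-0.996, 0.084, -0.0], [0.084, 0.996, -0.001], [0.0, -0.001, -1.0]]
ft_force: [0.7, 0.3, -2.3]
gripper_width: 0.227
grasp_force: 59.7
```

```bash
python3 - <<'E'
from h import *
o=get_obs();print(o['eef_pos'],o['orientation'].round(4).tolist(),o['ft_force'])
look('scene','pics/scene2.png',(80,520,100,400),1.8)
E
```

```text
[0.43875634 0.42407918 0.24862066] [[-0.9965, 0.0841, -0.0004], [0.0841, 0.9965, -0.0008], [0.0003, -0.0008, -1.0]] [ 0.73220697  0.27571337 -2.30928289]
```

View pics/scene2.png

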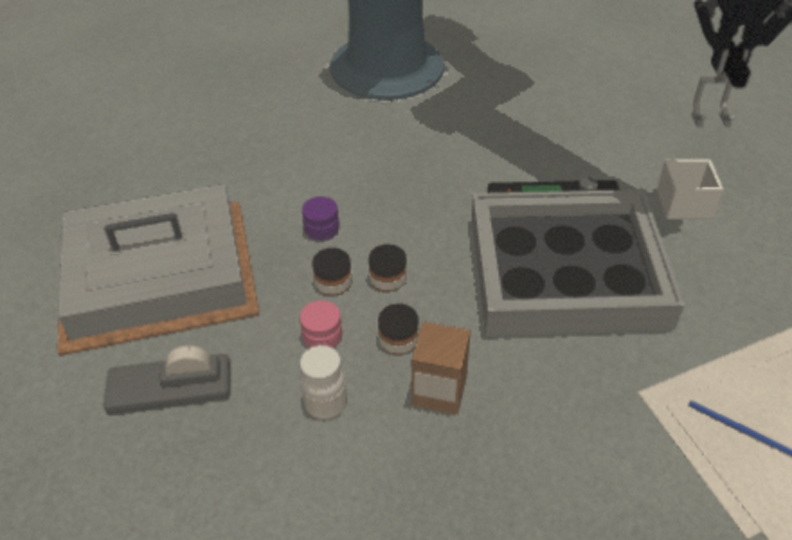

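The lid sits square on the mat, around (150,260) in the view. Lowering the lifter into its holder.

Emit:
apply_moves(targets=[[-0.1,0.074,0,0,0,0,1],[-0.1,0.074,0,0,0,0,1],[-0.1,0.074,0,0,0,0,1],[-0.1,0.074,-0.3,0,0,0,1],[-0.1,0.074,-0.6,0,0,0,1],[-0.1,0.074,-0.85,0,0,0,1],[-0.1,0.074,-1.0,0,0,0,1],[-0.1,0.074,-1.0,0,0,0,1],[-0.1,0.074,-1.0,0,0,0,1]])

```text
t: 29.2
eef_pos: [0.4311, 0.4306, 0.1696]
orientation: [[-0.996, 0.084, 0.0], [0.084, 0.996, 0.0], [-0.0, 0.0, -1.0]]
ft_force: [-0.6, -0.5, -0.5]
gripper_width: 0.223
grasp_force: 59.7
```

Emit:
apply_moves(targets=[[0,0,-0.1,0,0,0,1],[0,0,-0.2,0,0,0,1],[0,0,-0.3,0,0,0,1],[0,0,-0.4,0,0,0,1],[0,0,-0.5,0,0,0,1],[0,0,-0.6,0,0,0,1],[0,0,-0.7,0,0,0,1],[0,0,-0.8,0,0,0,1],[0,0,-0.88,0,0,0,1],[0,0,-0.93,0,0,0,1]])

```text
t: 30.2
eef_pos: [0.4306, 0.4304, 0.0937]
orientation: [[-0.996, 0.084, -0.001], [0.084, 0.996, -0.0], [0.001, -0.0, -1.0]]
ft_force: [-0.2, 0.0, -1.0]
gripper_width: 0.223
grasp_force: 59.7
```

Emit:
apply_moves(targets=[[0,0,-0.02,0,0,0,1],[0,0,-0.04,0,0,0,1],[0,0,-0.06,0,0,0,1],[0,0,-0.07,0,0,0,1],[0,0,-0.08,0,0,0,1],[0,0,-0.08,0,0,0,1]])

```text
t: 30.8
eef_pos: [0.4309, 0.4306, 0.0882]
orientation: [[-0.996, 0.084, 0.0], [0.084, 0.996, 0.0], [-0.0, 0.0, -1.0]]
ft_force: [0.1, 0.1, -2.3]
gripper_width: 0.22
grasp_force: 59.7
```

Emit:
apply_moves(targets=[[0,0,-0.01,0,0,0,1],[0,0,-0.015,0,0,0,1],[0,0,-0.015,0,0,0,0],[0,0,-0.015,0,0,0,0],[0,0,-0.015,0,0,0,0],[0,0,-0.015,0,0,0,0],[0,0,-0.015,0,0,0,0],[0,0,-0.015,0,0,0,0],[0,0,-0.015,0,0,0,0]])

```text
t: 31.7
eef_pos: [0.4309, 0.4305, 0.0869]
orientation: [[-0.996, 0.084, -0.0], [0.084, 0.996, 0.0], [0.0, 0.0, -1.0]]
ft_force: [-0.0, -0.2, -0.1]
gripper_width: 1.0
grasp_force: 0.0
```

Emit:
apply_moves(targets=[[0,0,0.15,0,0,0,0],[0,0,0.4,0,0,0,0],[0,0,0.7,0,0,0,0],[0,0,1,0,0,0,0]])

```text
t: 32.1
eef_pos: [0.4308, 0.4305, 0.1686]
orientation: [[-0.996, 0.084, 0.0], [0.084, 0.996, 0.0], [-0.0, 0.0, -1.0]]
ft_force: [-0.2, 0.2, -0.1]
gripper_width: 1.001
grasp_force: 0.0
```

Emit:
apply_moves(targets=[[0,0,0.5,0,0,0,0],[0.11,-0.4,1,0,0,-0.04,0],[0.222,-0.99,1,0,0,-0.083,0],[0.222,-0.99,1,0,0,-0.083,0]])

```text
t: 32.5
eef_pos: [0.4503, 0.3477, 0.2499]
orientation: [[-0.939, 0.344, 0.004], [0.344, 0.939, -0.0], [-0.004, 0.001, -1.0]]
ft_force: [0.5, 1.3, -0.3]
gripper_width: 1.0
grasp_force: 0.0
```

Emit:
apply_moves(targets=[[0.11,-0.5,0,0,0,-0.04,0],[0.222,-0.99,0,0,0,-0.083,0],[0.222,-0.99,0,0,0,-0.083,0]])

```text
t: 32.8
eef_pos: [0.467, 0.2688, 0.2476]
orientation: [[-0.819, 0.574, 0.0], [0.574, 0.819, -0.001], [-0.001, -0.001, -1.0]]
ft_force: [0.0, 0.3, 0.3]
gripper_width: 1.003
grasp_force: 0.0
```

```bash
cat >>h.py <<'E'
def jars(D,n='top'):
    X=cloud(n,D); X=X.reshape(-1,3)
    for nm,c in dict(j0=(.647,-.0403),j1=(.5377,-.0447),j2=(.5353,-.121)).items():
        P=X[(np.hypot(*(X[:,:2]-c).T)<.045)&(X[:,2]>.036)&(X[:,2]<.05)]
        if len(P)>100: print(nm,len(P),cv2.minEnclosingCircle(P[:,:2].astype(np.float32)),P[:,:2].mean(0).round(4))
        else: print(nm,len(P))
E
python3 - <<'E'
from h import *
o=get_obs();print(o['eef_pos'],o['orientation'].round(4).tolist())
t,d=grab_frame('top');s,e=grab_frame('scene');jars(d);jars(e,'scene')
A=cv2.resize(t[190:330,130:400],None,fx=2.9,fy=2.9);cv2.imwrite('pics/t3.png',A[:,:,::-1])
E
```

```text
[0.46698062 0.2687849  0.2475972 ] [[-0.8188, 0.5741, 0.0005], [0.5741, 0.8188, -0.0013], [-0.0011, -0.0008, -1.0]]
j0 307 ((0.6473722457885742, -0.04105165973305702), 0.02602231688797474) [ 0.6468 -0.0406]
j1 314 ((0.5377771258354187, -0.045227427035570145), 0.025842392817139626) [ 0.5378 -0.0449]
j2 314 ((0.5358870625495911, -0.12140960991382599), 0.02591840736567974) [ 0.5356 -0.1215]
j0 342 ((0.6487954258918762, -0.04030940309166908), 0.02644979953765869) [ 0.6507 -0.0413]
j1 283 ((0.5396991968154907, -0.04569872468709946), 0.02693851664662361) [ 0.5417 -0.045 ]
j2 290 ((0.5375824570655823, -0.12220335006713867), 0.027512598782777786) [ 0.5403 -0.1216]
```

View pics/t3.png

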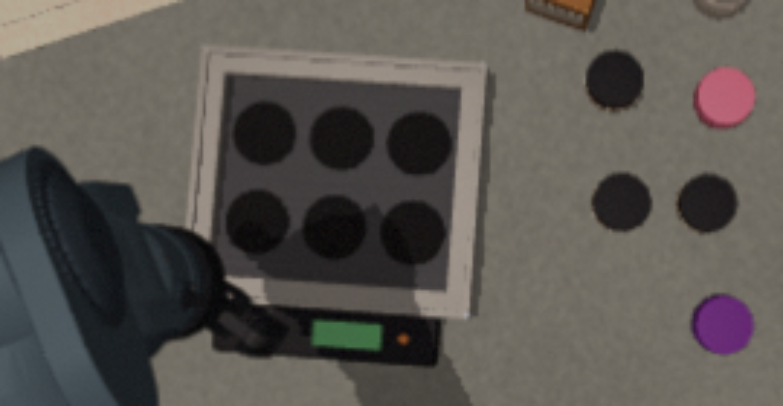

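The jars are where they were at the start: (.647,-.041), (.538,-.045) and (.536,-.121), with heights and radii as given. Going for the jar at (.538,-.045), with the fingers closing along x.

Emit:
apply_moves(targets=[[0.11,-0.5,0,0,0,-0.04,0.1],[0.224,-0.99,0,0,0,-0.0824,0.1],[0.224,-0.99,0,0,0,-0.0824,0.1]])

```text
t: 33.2
eef_pos: [0.485, 0.191, 0.2471]
orientation: [[-0.646, 0.763, 0.0], [0.763, 0.646, -0.001], [-0.001, -0.0, -1.0]]
ft_force: [-0.8, 0.0, -0.2]
gripper_width: 0.893
grasp_force: 0.0
```

Emit:
apply_moves(targets=[[0.11,-0.5,0,0,0,-0.04,0.1],[0.224,-0.99,0,0,0,-0.0824,0.1],[0.224,-0.99,0,0,0,-0.0824,0.1]])

```text
t: 33.5
eef_pos: [0.5033, 0.112, 0.247]
orientation: [[-0.43, 0.903, 0.001], [0.903, 0.43, -0.001], [-0.001, 0.0, -1.0]]
ft_force: [-0.2, 0.7, -0.2]
gripper_width: 0.898
grasp_force: 0.0
```

Emit:
apply_moves(targets=[[0.11,-0.5,0,0,0,-0.04,0.1],[0.224,-0.99,0,0,0,-0.0824,0.1],[0.224,-0.99,0,0,0,-0.0824,0.1]])

```text
t: 33.8
eef_pos: [0.5214, 0.0329, 0.2469]
orientation: [[-0.185, 0.983, 0.001], [0.983, 0.185, -0.001], [-0.001, 0.001, -1.0]]
ft_force: [0.3, 1.1, 0.2]
gripper_width: 0.899
grasp_force: 0.0
```

Emit:
apply_moves(targets=[[0.11,-0.5,0,0,0,-0.04,0.1],[0.224,-0.99,0,0,0,-0.0824,0.1],[0.224,-0.99,0,0,0,-0.0824,0.1],[0.224,-0.99,0,0,0,-0.0824,0.1],[0.224,-0.99,-0.5,0,0,-0.0824,0.1],[0.224,-0.99,-1,0,0,-0.0824,0.1],[0.224,-0.99,-1,0,0,-0.0824,0.1],[0.224,-0.99,-1,0,0,-0.0824,0.1]])

```text
t: 34.6
eef_pos: [0.5373, -0.0427, 0.1671]
orientation: [[0.067, 0.998, -0.002], [0.998, -0.067, 0.001], [0.001, -0.002, -1.0]]
ft_force: [0.6, 0.1, 0.8]
gripper_width: 0.902
grasp_force: 0.0
```

Emit:
apply_moves(targets=[[0,0,-0.3,0,0,0,0.1],[0,0,-0.6,0,0,0,0.1],[0,0,-0.9,0,0,0,0.1],[0,0,-1,0,0,0,0.1]])

```text
t: 35.0
eef_pos: [0.5388, -0.044, 0.0876]
orientation: [[0.069, 0.998, 0.001], [0.998, -0.069, 0.0], [0.0, 0.001, -1.0]]
ft_force: [-1.3, 0.0, -0.5]
gripper_width: 0.895
grasp_force: 0.0
```

Emit:
apply_moves(targets=[[0,0,-0.25,0,0,0,0.1],[0,0,-0.5,0,0,0,0.1],[0,0,-0.75,0,0,0,0.1],[0,0,-0.9,0,0,0,0.1],[0,0,-0.94,0,0,0,0.1],[0,0,-0.94,0,0,0,0.1],[0,0,-0.94,0,0,0,0.1]])

```text
t: 35.7
eef_pos: [0.5393, -0.0448, 0.013]
orientation: [[0.07, 0.998, 0.002], [0.998, -0.07, -0.0], [-0.0, 0.002, -1.0]]
ft_force: [0.5, -0.7, -0.3]
gripper_width: 0.904
grasp_force: 0.0
```

Emit:
apply_moves(targets=[[0,0,0,0,0,0,0.3],[0,0,0,0,0,0,0.6],[0,0,0,0,0,0,1],[0,0,0,0,0,0,1],[0,0,0,0,0,0,1],[0,0,0,0,0,0,1]])

```text
t: 36.3
eef_pos: [0.5389, -0.0448, 0.0129]
orientation: [[0.07, 0.998, 0.002], [0.998, -0.07, -0.0], [-0.0, 0.002, -1.0]]
ft_force: [-0.7, 0.8, 5.2]
gripper_width: 0.59
grasp_force: 62.4
```

Gripped at about 50 mm opening. Lifting the jar and carrying it to front spot 1.

Emit:
apply_moves(targets=[[0,0,0.1,0,0,0,1],[0,0,0.3,0,0,0,1],[0,0,0.65,0,0,0,1],[0,0,1,0,0,0,1]])

```text
t: 36.7
eef_pos: [0.5372, -0.0445, 0.0925]
orientation: [[0.07, 0.998, -0.001], [0.998, -0.07, 0.0], [0.0, -0.001, -1.0]]
ft_force: [0.3, 0.7, -0.6]
gripper_width: 0.59
grasp_force: 62.4
```

Emit:
apply_moves(targets=[[0,0,0.3,0,0,0,1],[-0.05,0.3,0.6,0,0,0,1],[-0.108,0.775,0.75,0,0,0,1]])

```text
t: 37.0
eef_pos: [0.531, 0.0163, 0.1546]
orientation: [[0.074, 0.997, 0.004], [0.997, -0.074, -0.001], [-0.001, 0.004, -1.0]]
ft_force: [0.6, 1.1, -1.5]
gripper_width: 0.593
grasp_force: 62.5
```

Emit:
apply_moves(targets=[[-0.04,0.3,0,0,0,0,1],[-0.08,0.6,0,0,0,0,1],[-0.108,0.775,0,0,0,0,1]])

```text
t: 37.3
eef_pos: [0.5203, 0.0809, 0.1523]
orientation: [[0.069, 0.998, 0.0], [0.998, -0.069, 0.0], [0.0, 0.0, -1.0]]
ft_force: [-0.3, 0.3, -0.9]
gripper_width: 0.593
grasp_force: 62.4
```

Emit:
apply_moves(targets=[[-0.04,0.3,0,0,0,0,1],[-0.08,0.6,0,0,0,0,1],[-0.108,0.775,0,0,0,0,1],[-0.108,0.775,0,0,0,0,1],[-0.108,0.775,0,0,0,0,1],[-0.108,0.775,0,0,0,0,1]])

```text
t: 37.9
eef_pos: [0.5123, 0.1404, 0.1517]
orientation: [[0.072, 0.997, 0.0], [0.997, -0.072, -0.001], [-0.001, 0.0, -1.0]]
ft_force: [-1.0, 0.2, -0.2]
gripper_width: 0.592
grasp_force: 62.5
```

Emit:
apply_moves(targets=[[0,0,-0.3,0,0,0,1],[0,0,-0.6,0,0,0,1],[0,0,-0.85,0,0,0,1],[0,0,-1,0,0,0,1]])

```text
t: 38.3
eef_pos: [0.5113, 0.1402, 0.0701]
orientation: [[0.072, 0.997, -0.002], [0.997, -0.072, -0.001], [-0.001, -0.002, -1.0]]
ft_force: [0.4, -0.4, -2.2]
gripper_width: 0.592
grasp_force: 62.5
```

Emit:
apply_moves(targets=[[0,0,-0.1,0,0,0,1],[0,0,-0.2,0,0,0,1],[0,0,-0.27,0,0,0,1],[0,0,-0.32,0,0,0,1],[0,0,-0.36,0,0,0,1],[0,0,-0.38,0,0,0,1],[0,0,-0.38,0,0,0,1],[0,0,-0.38,0,0,0,1]])

```text
t: 39.1
eef_pos: [0.5124, 0.1414, 0.0416]
orientation: [[0.07, 0.998, 0.001], [0.998, -0.07, 0.0], [0.0, 0.001, -1.0]]
ft_force: [-1.6, -0.2, -1.1]
gripper_width: 0.595
grasp_force: 62.5
```

Emit:
apply_moves(targets=[[0,0,-0.01,0,0,0,1],[0,0,-0.01,0,0,0,0.35],[0,0,-0.01,0,0,0,0.27],[0,0,-0.01,0,0,0,0.27],[0,0,-0.01,0,0,0,0.27],[0,0,0.2,0,0,0,0.27],[0,0,0.5,0,0,0,0.27],[0,0,1,0,0,0,0.27]])

```text
t: 39.9
eef_pos: [0.5098, 0.141, 0.12]
orientation: [[0.07, 0.998, -0.005], [0.998, -0.07, -0.001], [-0.001, -0.005, -1.0]]
ft_force: [0.7, 0.7, 0.7]
gripper_width: 0.732
grasp_force: 0.0
```

Emit:
apply_moves(targets=[[0,0,0.5,0,0,0,0.1],[0.08,-0.5,0.5,0,0,0,0.1],[0.08,-0.8,0.5,0,0,0,0.1],[0.08,-0.82,0.5,0,0,0,0.1]])

```text
t: 40.3
eef_pos: [0.5189, 0.0736, 0.1618]
orientation: [[0.074, 0.997, 0.001], [0.997, -0.074, -0.001], [-0.001, 0.001, -1.0]]
ft_force: [-0.0, 0.8, 0.1]
gripper_width: 0.9
grasp_force: 0.0
```

```bash
python3 - <<'E'
from h import *
o=get_obs();print(o['eef_pos'])
t,d=grab_frame('top');jars(d)
X=cloud('top',d).reshape(-1,3);P=X[(np.hypot(*(X[:,:2]-[.5117,.141]).T)<.045)&(X[:,2]>.064)&(X[:,2]<.08)];print(len(P),np.median(P[:,2]) if len(P) else 0,len(P) and cv2.minEnclosingCircle(P[:,:2].astype(np.float32)))
s,e=grab_frame('scene')
X=cloud('scene',e).reshape(-1,3);P=X[(np.hypot(*(X[:,:2]-[.5117,.141]).T)<.045)&(X[:,2]>.064)&(X[:,2]<.08)];print(len(P),np.median(P[:,2]) if len(P) else 0,len(P) and cv2.minEnclosingCircle(P[:,:2].astype(np.float32)))
cv2.imwrite('pics/t4.png',t[:,:,::-1])
E
```

```text
[0.51894676 0.07360279 0.16181395]
j0 313 ((0.6475366353988647, -0.040564969182014465), 0.026378775015473366) [ 0.6468 -0.0404]
j1 0
j2 315 ((0.5355255603790283, -0.12156805396080017), 0.02587774209678173) [ 0.5357 -0.1212]
0 0 0
267 0.07140920979134863 ((0.5165920853614807, 0.14085957407951355), 0.02678839862346649)
```

Emit:
apply_moves(targets=[[0.03,-0.4,0,0,0,0,0.1],[0.073,-0.821,0,0,0,0,0.1],[0.073,-0.821,0,0,0,0,0.1]])

```text
t: 40.7
eef_pos: [0.5248, 0.0083, 0.161]
orientation: [[0.073, 0.997, 0.0], [0.997, -0.073, -0.001], [-0.001, 0.0, -1.0]]
ft_force: [-0.5, -0.1, -0.3]
gripper_width: 0.9
grasp_force: 0.0
```

Emit:
apply_moves(targets=[[0.03,-0.4,0,0,0,0,0.1],[0.073,-0.821,0,0,0,0,0.1],[0.073,-0.821,0,0,0,0,0.1]])

```text
t: 41.0
eef_pos: [0.5309, -0.0572, 0.1611]
orientation: [[0.073, 0.997, 0.0], [0.997, -0.073, -0.001], [-0.001, 0.0, -1.0]]
ft_force: [0.5, 0.8, -1.2]
gripper_width: 0.899
grasp_force: 0.0
```

Emit:
apply_moves(targets=[[0.03,-0.4,0,0,0,0,0.1],[0.073,-0.821,0,0,0,0,0.1],[0.073,-0.821,0,0,0,0,0.1],[0.073,-0.821,0,0,0,0,0.1],[0.073,-0.821,0,0,0,0,0.1],[0.073,-0.821,0,0,0,0,0.1]])

```text
t: 41.6
eef_pos: [0.5359, -0.1197, 0.1612]
orientation: [[0.068, 0.998, -0.0], [0.998, -0.068, 0.001], [0.001, -0.0, -1.0]]
ft_force: [-0.2, 0.4, -0.6]
gripper_width: 0.901
grasp_force: 0.0
```

```bash
python3 - <<'E'
from h import *
o=get_obs();print(o['eef_pos'],o['orientation'].round(3).tolist())
t,d=grab_frame('top')
X=cloud('top',d).reshape(-1,3);P=X[(np.hypot(*(X[:,:2]-[.5117,.141]).T)<.045)&(X[:,2]>.064)&(X[:,2]<.08)];print(len(P),np.median(P[:,2]) if len(P) else 0,len(P) and cv2.minEnclosingCircle(P[:,:2].astype(np.float32)),P[:,:2].mean(0)); jars(d)
E
```

```text
[ 0.53590785 -0.11967609  0.16123775] [[0.068, 0.998, -0.0], [0.998, -0.068, 0.001], [0.001, -0.0, -1.0]]
332 0.07232372107760221 ((0.5138463377952576, 0.1410345584154129), 0.02606230229139328) [0.51351212 0.14062348]
j0 313 ((0.6471536755561829, -0.04102373495697975), 0.026214774698019028) [ 0.6468 -0.0404]
j1 0
j2 89
```

Emit:
apply_moves(targets=[[0,0,-0.3,0,0,0,0.1],[0,0,-0.6,0,0,0,0.1],[0,0,-0.9,0,0,0,0.1],[0,0,-1,0,0,0,0.1]])

```text
t: 42.05
eef_pos: [0.5342, -0.1199, 0.079]
orientation: [[0.069, 0.998, -0.004], [0.998, -0.069, 0.002], [0.001, -0.004, -1.0]]
ft_force: [0.1, 0.2, 0.3]
gripper_width: 0.896
grasp_force: 0.0
```

Emit:
apply_moves(targets=[[0,0,-0.25,0,0,0,0.1],[0,0,-0.5,0,0,0,0.1],[0,0,-0.7,0,0,0,0.1],[0,0,-0.82,0,0,0,0.1],[0,0,-0.855,0,0,0,0.1],[0,0,-0.855,0,0,0,0.1],[0,0,-0.855,0,0,0,0.1]])

```text
t: 42.75
eef_pos: [0.5369, -0.1215, 0.0138]
orientation: [[0.07, 0.998, 0.002], [0.998, -0.07, -0.001], [-0.0, 0.002, -1.0]]
ft_force: [1.1, -0.5, 0.1]
gripper_width: 0.906
grasp_force: 0.0
```

Emit:
apply_moves(targets=[[0,0,0,0,0,0,0.3],[0,0,0,0,0,0,0.6],[0,0,0,0,0,0,1],[0,0,0,0,0,0,1],[0,0,0,0,0,0,1],[0,0,0,0,0,0,1]])

```text
t: 43.35
eef_pos: [0.5368, -0.1216, 0.014]
orientation: [[0.07, 0.998, 0.002], [0.998, -0.07, -0.001], [-0.001, 0.002, -1.0]]
ft_force: [-1.0, 0.8, 5.7]
gripper_width: 0.588
grasp_force: 62.7
```

Emit:
apply_moves(targets=[[0,0,0.1,0,0,0,1],[0,0,0.3,0,0,0,1],[0,0,0.65,0,0,0,1],[0,0,1,0,0,0,1],[0,0,1,0,0,0,1]])

```text
t: 43.85
eef_pos: [0.539, -0.1223, 0.0971]
orientation: [[0.07, 0.997, 0.007], [0.998, -0.07, -0.002], [-0.002, 0.007, -1.0]]
ft_force: [1.8, -1.5, -1.0]
gripper_width: 0.591
grasp_force: 62.6
```

Emit:
apply_moves(targets=[[0,0,0.4,0,0,0,1],[-0.025,0.4,0.75,0,0,0,1],[-0.0515,0.83,0.75,0,0,0,1]])

```text
t: 44.15
eef_pos: [0.5345, -0.0555, 0.1563]
orientation: [[0.073, 0.997, 0.007], [0.997, -0.073, -0.001], [-0.001, 0.007, -1.0]]
ft_force: [0.9, 0.4, -1.6]
gripper_width: 0.592
grasp_force: 62.9
```

Emit:
apply_moves(targets=[[-0.02,0.3,0,0,0,0,1],[-0.04,0.6,0,0,0,0,1],[-0.0515,0.83,0,0,0,0,1]])

```text
t: 44.45
eef_pos: [0.5268, 0.013, 0.1521]
orientation: [[0.069, 0.998, -0.002], [0.998, -0.069, 0.0], [0.0, -0.002, -1.0]]
ft_force: [-0.1, -0.4, -1.5]
gripper_width: 0.597
grasp_force: 62.9
```

Emit:
apply_moves(targets=[[-0.02,0.3,0,0,0,0,1],[-0.04,0.6,0,0,0,0,1],[-0.0515,0.83,0,0,0,0,1]])

```text
t: 44.75
eef_pos: [0.5227, 0.0792, 0.152]
orientation: [[0.07, 0.998, -0.002], [0.998, -0.07, 0.0], [0.0, -0.002, -1.0]]
ft_force: [0.1, -0.1, -1.6]
gripper_width: 0.593
grasp_force: 62.9
```

Emit:
apply_moves(targets=[[-0.02,0.3,0,0,0,0,1],[-0.04,0.6,0,0,0,0,1],[-0.0515,0.83,0,0,0,0,1]])

```text
t: 45.05
eef_pos: [0.5186, 0.1455, 0.1519]
orientation: [[0.07, 0.998, -0.002], [0.998, -0.07, 0.0], [-0.0, -0.002, -1.0]]
ft_force: [0.2, -0.3, -1.7]
gripper_width: 0.591
grasp_force: 62.9
```

Emit:
apply_moves(targets=[[-0.02,0.3,0,0,0,0,1],[-0.04,0.6,0,0,0,0,1],[-0.0515,0.83,0,0,0,0,1],[-0.0515,0.83,0,0,0,0,1],[-0.0515,0.83,0,0,0,0,1],[-0.0515,0.83,0,0,0,0,1]])

```text
t: 45.65
eef_pos: [0.5151, 0.2099, 0.1524]
orientation: [[0.071, 0.997, -0.001], [0.997, -0.071, -0.001], [-0.001, -0.001, -1.0]]
ft_force: [-0.1, -0.0, -1.8]
gripper_width: 0.592
grasp_force: 62.9
```

Emit:
apply_moves(targets=[[0,0,-0.25,0,0,0,1],[0,0,-0.5,0,0,0,1],[0,0,-0.75,0,0,0,1],[0,0,-0.9,0,0,0,1],[0,0,-1,0,0,0,1],[0,0,-1,0,0,0,1]])

```text
t: 46.25
eef_pos: [0.5148, 0.2101, 0.072]
orientation: [[0.071, 0.997, -0.002], [0.997, -0.071, -0.001], [-0.001, -0.002, -1.0]]
ft_force: [-0.6, -0.1, -1.2]
gripper_width: 0.592
grasp_force: 62.9
```

Emit:
apply_moves(targets=[[0,0,-0.1,0,0,0,1],[0,0,-0.2,0,0,0,1],[0,0,-0.28,0,0,0,1],[0,0,-0.34,0,0,0,1],[0,0,-0.37,0,0,0,1],[0,0,-0.39,0,0,0,1],[0,0,-0.4,0,0,0,1],[0,0,-0.4,0,0,0,1]])

```text
t: 47.05
eef_pos: [0.5151, 0.2107, 0.042]
orientation: [[0.07, 0.998, -0.0], [0.998, -0.07, -0.0], [-0.0, -0.0, -1.0]]
ft_force: [-3.6, -1.2, 7.3]
gripper_width: 0.593
grasp_force: 64.0
```

Emit:
apply_moves(targets=[[0,0,0,0,0,0,0.35],[0,0,0,0,0,0,0.27],[0,0,0,0,0,0,0.27],[0,0,0,0,0,0,0.27],[0,0,0.2,0,0,0,0.27],[0,0,0.5,0,0,0,0.27],[0,0,1,0,0,0,0.27]])

```text
t: 47.75
eef_pos: [0.5132, 0.2101, 0.1193]
orientation: [[0.07, 0.998, -0.005], [0.998, -0.07, -0.002], [-0.002, -0.005, -1.0]]
ft_force: [0.9, -0.0, 0.9]
gripper_width: 0.733
grasp_force: 0.0
```

Emit:
apply_moves(targets=[[0,0,0.5,0,0,0,0.15],[0.2,-0.4,0.5,0,0,0,0.15],[0.412,-0.786,0.5,0,0,0,0.15]])

```text
t: 48.05
eef_pos: [0.55, 0.148, 0.1631]
orientation: [[0.068, 0.998, 0.004], [0.998, -0.068, 0.001], [0.001, 0.004, -1.0]]
ft_force: [-0.1, -0.1, -0.5]
gripper_width: 0.85
grasp_force: 0.0
```

Emit:
apply_moves(targets=[[0.2,-0.4,0,0,0,0,0.15],[0.412,-0.786,0,0,0,0,0.15],[0.412,-0.786,0,0,0,0,0.15]])

```text
t: 48.35
eef_pos: [0.5836, 0.0813, 0.1608]
orientation: [[0.075, 0.997, 0.002], [0.997, -0.075, -0.001], [-0.001, 0.002, -1.0]]
ft_force: [0.2, 0.3, -0.3]
gripper_width: 0.848
grasp_force: 0.0
```

```bash
cat >>h.py <<'E'
def placed(D):
    X=cloud('top',D).reshape(-1,3)
    for c in((.5117,.141),(.5169,.211),(.5223,.2803)):
        P=X[(np.hypot(*(X[:,:2]-c).T)<.034)&(X[:,2]>.064)&(X[:,2]<.08)]
        print(c,len(P),len(P)>9 and (np.median(P[:,2]).round(4),cv2.minEnclosingCircle(P[:,:2].astype(np.float32)),P[:,:2].mean(0).round(4)))
E
python3 - <<'E'
from h import *
o=get_obs();print(o['eef_pos'],o['orientation'].round(3).tolist())
t,d=grab_frame('top');placed(d);jars(d)
E
```

```text
[0.58355881 0.08128571 0.16078222] [[0.075, 0.997, 0.002], [0.997, -0.075, -0.001], [-0.001, 0.002, -1.0]]
(0.5117, 0.141) 0 False
(0.5169, 0.211) 202 (np.float64(0.0723), ((0.5163475275039673, 0.2131945639848709), 0.024743570014834404), array([0.5156, 0.219 ]))
(0.5223, 0.2803) 0 False
j0 309 ((0.6476545929908752, -0.0412171296775341), 0.02623937837779522) [ 0.647  -0.0405]
j1 0
j2 0
```

Emit:
apply_moves(targets=[[0.2,-0.4,0,0,0,0,0.15],[0.412,-0.786,0,0,0,0,0.15],[0.412,-0.786,0,0,0,0,0.15]])

```text
t: 48.7
eef_pos: [0.6158, 0.0198, 0.1607]
orientation: [[0.073, 0.997, 0.001], [0.997, -0.073, -0.001], [-0.001, 0.001, -1.0]]
ft_force: [0.1, 0.9, -0.7]
gripper_width: 0.851
grasp_force: 0.0
```

Emit:
apply_moves(targets=[[0.2,-0.4,0,0,0,0,0.15],[0.412,-0.786,0,0,0,0,0.15],[0.412,-0.786,0,0,0,0,0.15],[0.412,-0.786,0,0,0,0,0.15],[0.412,-0.786,0,0,0,0,0.15],[0.412,-0.786,0,0,0,0,0.15]])

```text
t: 49.3
eef_pos: [0.6466, -0.0391, 0.161]
orientation: [[0.068, 0.998, -0.0], [0.998, -0.068, 0.001], [0.0, -0.001, -1.0]]
ft_force: [-0.6, -0.0, -0.0]
gripper_width: 0.849
grasp_force: 0.0
```

Emit:
apply_moves(targets=[[0,0,-0.2,0,0,0,0.15],[0,0,-0.4,0,0,0,0.15],[0,0,-0.6,0,0,0,0.15],[0,0,-0.8,0,0,0,0.15],[0,0,-0.8,0,0,0,0.15],[0,0,-0.8,0,0,0,0.15]])

```text
t: 49.9
eef_pos: [0.6468, -0.04, 0.0971]
orientation: [[0.069, 0.998, -0.001], [0.998, -0.069, 0.0], [0.0, -0.001, -1.0]]
ft_force: [-0.3, 0.4, 0.6]
gripper_width: 0.844
grasp_force: 0.0
```

```bash
python3 - <<'E'
from h import *
o=get_obs();print(o['eef_pos'],o['orientation'].round(3).tolist())
s,e=grab_frame('scene');crop(s,220,370,190,340,4,'pics/c8.png')
t,d=grab_frame('top');placed(d)
E
```

```text
[ 0.64678807 -0.03996924  0.0971366 ] [[0.069, 0.998, -0.001], [0.998, -0.069, 0.0], [0.0, -0.001, -1.0]]
(0.5117, 0.141) 197 (np.float64(0.0724), ((0.5321994423866272, 0.14663738012313843), 0.023970356211066246), array([0.529 , 0.1451]))
(0.5169, 0.211) 334 (np.float64(0.0723), ((0.5165309906005859, 0.21030722558498383), 0.025899117812514305), array([0.5162, 0.2104]))
(0.5223, 0.2803) 0 False
```

View pics/c8.png

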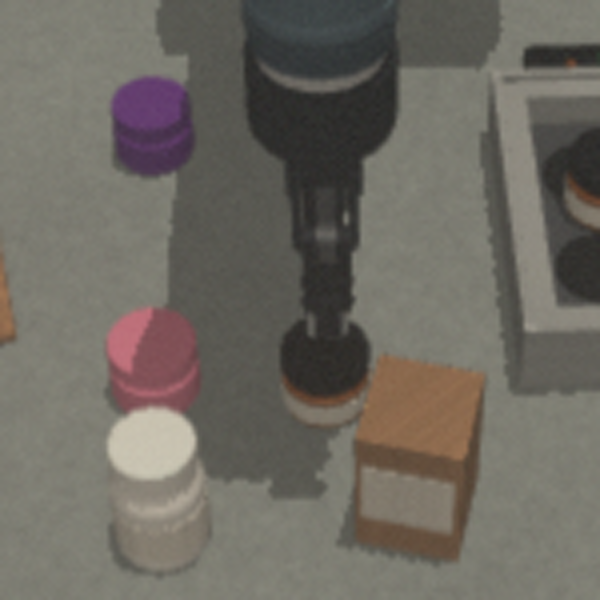

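The gripper is centred over the last jar, clear of the carton. The jar on front spot 1 has been knocked aside (about 20 mm in +x), so I'll fix it after this one.

Emit:
apply_moves(targets=[[0,0,-0.2,0,0,0,0.15],[0,0,-0.4,0,0,0,0.15],[0,0,-0.6,0,0,0,0.15],[0,0,-0.8,0,0,0,0.15],[0,0,-0.95,0,0,0,0.15],[0,0,-1.0,0,0,0,0.15],[0,0,-1.0,0,0,0,0.15],[0,0,-1.0,0,0,0,0.15]])

```text
t: 50.8
eef_pos: [0.648, -0.0409, 0.0178]
orientation: [[0.07, 0.998, 0.002], [0.998, -0.07, -0.0], [-0.0, 0.002, -1.0]]
ft_force: [-0.1, 0.0, 0.5]
gripper_width: 0.851
grasp_force: 0.0
```

Emit:
apply_moves(targets=[[0,0,0,0,0,0,0.3],[0,0,0,0,0,0,0.6],[0,0,0,0,0,0,1],[0,0,0,0,0,0,1],[0,0,0,0,0,0,1],[0,0,0,0,0,0,1]])

```text
t: 51.4
eef_pos: [0.6482, -0.0409, 0.0183]
orientation: [[0.07, 0.998, 0.002], [0.998, -0.07, -0.0], [-0.0, 0.002, -1.0]]
ft_force: [-1.5, 0.3, 5.4]
gripper_width: 0.59
grasp_force: 63.1
```

Emit:
apply_moves(targets=[[0,0,0.1,0,0,0,1],[0,0,0.3,0,0,0,1],[0,0,0.65,0,0,0,1],[0,0,1,0,0,0,1],[0,0,1,0,0,0,1]])

```text
t: 51.9
eef_pos: [0.6504, -0.0413, 0.1016]
orientation: [[0.07, 0.997, 0.008], [0.998, -0.07, -0.001], [-0.001, 0.008, -1.0]]
ft_force: [0.4, -0.1, -1.1]
gripper_width: 0.588
grasp_force: 62.6
```

```bash
python3 - <<'E'
from h import *
t,d=grab_frame('top');cv2.imwrite('pics/t5.png',t[:,:,::-1])
X=cloud('top',d).reshape(-1,3);P=X[(np.hypot(*(X[:,:2]-[.535,.15]).T)<.045)&(X[:,1]<.182)&(X[:,2]>.064)&(X[:,2]<.08)]
print(len(P),np.median(P[:,2]),cv2.minEnclosingCircle(P[:,:2].astype(np.float32)),P.mean(0));jars(d);placed(d)
s,e=grab_frame('scene')
crop(s,330,490,150,300,4,'pics/c9.png')
E
```

```text
333 0.07253936446050868 ((0.537900984287262, 0.14811448752880096), 0.026034582406282425) [0.53776264 0.14759063 0.07243927]
j0 0
j1 0
j2 0
(0.5117, 0.141) 194 (np.float64(0.0723), ((0.5320985913276672, 0.14645129442214966), 0.023956656455993652), array([0.5291, 0.1454]))
(0.5169, 0.211) 333 (np.float64(0.072), ((0.5160195827484131, 0.21078118681907654), 0.026232976466417313), array([0.5163, 0.2103]))
(0.5223, 0.2803) 0 False
```

Jar 1 now stands upright at (.538,.148). Placing the held jar on front spot 3 first.

Emit:
apply_moves(targets=[[0,0,0.4,0,0,0,1],[-0.1,0.2,0.75,0,0,0,1],[-0.2,0.5,0.75,0,0,0,1],[-0.314,0.8025,0.75,0,0,0,1]])

```text
t: 52.4
eef_pos: [0.6217, 0.0237, 0.156]
orientation: [[0.071, 0.997, -0.001], [0.997, -0.071, 0.0], [0.0, -0.001, -1.0]]
ft_force: [1.0, 1.2, -1.9]
gripper_width: 0.589
grasp_force: 62.9
```

Emit:
apply_moves(targets=[[-0.1,0.27,0,0,0,0,1],[-0.2,0.54,0,0,0,0,1],[-0.314,0.8025,0,0,0,0,1]])

```text
t: 52.7
eef_pos: [0.5952, 0.0885, 0.1546]
orientation: [[0.07, 0.998, -0.004], [0.998, -0.07, -0.0], [-0.0, -0.004, -1.0]]
ft_force: [-0.0, 0.4, -0.9]
gripper_width: 0.588
grasp_force: 62.9
```

Emit:
apply_moves(targets=[[-0.1,0.27,0,0,0,0,1],[-0.2,0.54,0,0,0,0,1],[-0.314,0.8025,0,0,0,0,1]])

```text
t: 53.0
eef_pos: [0.5702, 0.1524, 0.1546]
orientation: [[0.07, 0.998, -0.004], [0.998, -0.07, -0.001], [-0.001, -0.004, -1.0]]
ft_force: [0.0, 1.0, -1.6]
gripper_width: 0.589
grasp_force: 62.9
```

Emit:
apply_moves(targets=[[-0.1,0.27,0,0,0,0,1],[-0.2,0.54,0,0,0,0,1],[-0.314,0.8025,0,0,0,0,1]])

```text
t: 53.3
eef_pos: [0.5451, 0.2165, 0.1546]
orientation: [[0.07, 0.998, -0.004], [0.998, -0.07, -0.001], [-0.001, -0.004, -1.0]]
ft_force: [0.5, 1.1, -1.5]
gripper_width: 0.589
grasp_force: 62.9
```

Emit:
apply_moves(targets=[[-0.1,0.27,0,0,0,0,1],[-0.2,0.54,0,0,0,0,1],[-0.314,0.8025,0,0,0,0,1],[-0.314,0.8025,0,0,0,0,1],[-0.314,0.8025,0,0,0,0,1],[-0.314,0.8025,0,0,0,0,1]])

```text
t: 53.9
eef_pos: [0.5214, 0.2793, 0.1559]
orientation: [[0.071, 0.997, -0.001], [0.997, -0.071, -0.001], [-0.001, -0.001, -1.0]]
ft_force: [0.2, -0.5, -1.6]
gripper_width: 0.585
grasp_force: 62.9
```

Emit:
apply_moves(targets=[[0,0,-0.25,0,0,0,1],[0,0,-0.5,0,0,0,1],[0,0,-0.75,0,0,0,1],[0,0,-0.9,0,0,0,1],[0,0,-1,0,0,0,1],[0,0,-1,0,0,0,1]])

```text
t: 54.5
eef_pos: [0.5211, 0.2794, 0.0759]
orientation: [[0.071, 0.997, -0.002], [0.997, -0.071, -0.001], [-0.001, -0.002, -1.0]]
ft_force: [0.2, 0.8, -1.8]
gripper_width: 0.585
grasp_force: 62.9
```

Emit:
apply_moves(targets=[[0,0,-0.1,0,0,0,1],[0,0,-0.2,0,0,0,1],[0,0,-0.28,0,0,0,1],[0,0,-0.34,0,0,0,1],[0,0,-0.37,0,0,0,1],[0,0,-0.39,0,0,0,1],[0,0,-0.39,0,0,0,1],[0,0,-0.39,0,0,0,1]])

```text
t: 55.3
eef_pos: [0.5214, 0.2802, 0.0463]
orientation: [[0.07, 0.998, -0.0], [0.998, -0.07, -0.0], [-0.0, -0.0, -1.0]]
ft_force: [-3.9, -1.5, 4.3]
gripper_width: 0.588
grasp_force: 63.3
```

Emit:
apply_moves(targets=[[0,0,0,0,0,0,0.35],[0,0,0,0,0,0,0.27],[0,0,0,0,0,0,0.27],[0,0,0,0,0,0,0.27],[0,0,0.2,0,0,0,0.27],[0,0,0.5,0,0,0,0.27],[0,0,1,0,0,0,0.15]])

```text
t: 56.0
eef_pos: [0.5197, 0.2793, 0.124]
orientation: [[0.07, 0.998, -0.005], [0.998, -0.07, -0.002], [-0.002, -0.005, -1.0]]
ft_force: [-0.2, 0.2, -0.5]
gripper_width: 0.851
grasp_force: 0.0
```

Emit:
apply_moves(targets=[[0.03,-0.25,0,0,0,0,0.15],[0.06,-0.5,0,0,0,0,0.15],[0.0975,-0.828,0,0,0,0,0.15]])

```text
t: 56.3
eef_pos: [0.53, 0.214, 0.1262]
orientation: [[0.069, 0.998, 0.001], [0.998, -0.069, 0.001], [0.001, 0.001, -1.0]]
ft_force: [-0.4, 0.1, 0.9]
gripper_width: 0.849
grasp_force: 0.0
```

Emit:
apply_moves(targets=[[0.03,-0.25,0,0,0,0,0.15],[0.06,-0.5,0,0,0,0,0.15],[0.0975,-0.828,0,0,0,0,0.15],[0.0975,-0.828,0,0,0,0,0.15],[0.0975,-0.828,0,0,0,0,0.15],[0.0975,-0.828,0,0,0,0,0.15]])

```text
t: 56.9
eef_pos: [0.5373, 0.1483, 0.1257]
orientation: [[0.07, 0.998, 0.0], [0.998, -0.07, 0.0], [0.0, 0.0, -1.0]]
ft_force: [-0.3, -0.2, 0.0]
gripper_width: 0.85
grasp_force: 0.0
```

```bash
python3 - <<'E'
from h import *
o=get_obs();print(o['eef_pos'],o['orientation'].round(3).tolist())
s,e=grab_frame('scene');crop(s,330,490,170,300,4.5,'pics/c10.png')
t,d=grab_frame('top');placed(d)
E
```

```text
[0.53727292 0.14829245 0.12571619] [[0.07, 0.998, 0.0], [0.998, -0.07, 0.0], [0.0, 0.0, -1.0]]
(0.5117, 0.141) 27 (np.float64(0.0715), ((0.5283540487289429, 0.13273468613624573), 0.01521722599864006), array([0.5287, 0.1285]))
(0.5169, 0.211) 0 False
(0.5223, 0.2803) 0 False
```

View pics/c10.png

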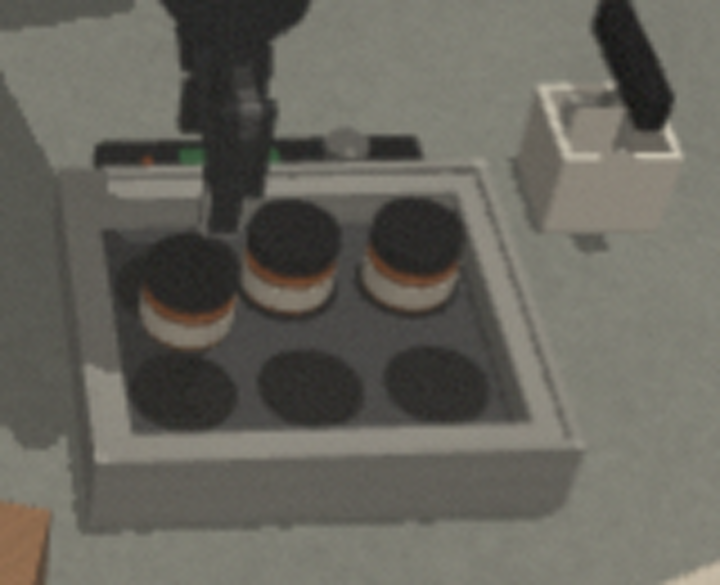

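Front spots 2 and 3 are filled and centred. The knocked jar at (190,285) stands upright under the gripper, so I'm moving it back onto spot 1.

Emit:
apply_moves(targets=[[0,0,-0.25,0,0,0,0.15],[0,0,-0.5,0,0,0,0.15],[0,0,-0.75,0,0,0,0.15],[0,0,-0.95,0,0,0,0.15],[0,0,-1,0,0,0,0.15],[0,0,-1,0,0,0,0.15]])

```text
t: 57.6
eef_pos: [0.5366, 0.1481, 0.0452]
orientation: [[0.07, 0.998, -0.001], [0.998, -0.07, -0.0], [-0.0, -0.001, -1.0]]
ft_force: [1.0, 0.4, -0.0]
gripper_width: 0.848
grasp_force: 0.0
```

Emit:
apply_moves(targets=[[0,0,-0.04,0,0,0,0.15],[0,0,-0.04,0,0,0,0.15],[0,0,-0.04,0,0,0,0.3],[0,0,-0.04,0,0,0,0.6],[0,0,-0.04,0,0,0,1],[0,0,-0.04,0,0,0,1],[0,0,-0.04,0,0,0,1],[0,0,-0.04,0,0,0,1]])

```text
t: 58.4
eef_pos: [0.5381, 0.1478, 0.0435]
orientation: [[0.07, 0.998, 0.002], [0.998, -0.07, 0.0], [0.0, 0.002, -1.0]]
ft_force: [-0.5, 0.3, 6.2]
gripper_width: 0.593
grasp_force: 62.6
```

Emit:
apply_moves(targets=[[0,0,0.06,0,0,0,1],[0,0,0.15,0,0,0,1],[-0.08,-0.02,0.2,0,0,0,1],[-0.16,-0.04,0.2,0,0,0,1],[-0.24,-0.065,0.2,0,0,0,1],[-0.328,-0.087,0.2,0,0,0,1],[-0.328,-0.087,0.2,0,0,0,1],[-0.328,-0.087,0.2,0,0,0,1],[-0.328,-0.087,0.2,0,0,0,1]])

```text
t: 59.3
eef_pos: [0.5113, 0.1408, 0.0586]
orientation: [[0.07, 0.998, 0.001], [0.998, -0.07, 0.0], [0.0, 0.001, -1.0]]
ft_force: [0.7, -0.1, -1.1]
gripper_width: 0.591
grasp_force: 62.4
```

Emit:
apply_moves(targets=[[0,0,-0.06,0,0,0,1],[0,0,-0.1,0,0,0,1],[0,0,-0.14,0,0,0,1],[0,0,-0.17,0,0,0,1],[0,0,-0.19,0,0,0,1],[0,0,-0.2,0,0,0,1],[0,0,-0.2,0,0,0,1],[0,0,-0.2,0,0,0,1]])

```text
t: 60.1
eef_pos: [0.5108, 0.1407, 0.0435]
orientation: [[0.07, 0.998, 0.0], [0.998, -0.07, -0.0], [-0.0, 0.0, -1.0]]
ft_force: [-3.6, -1.0, 8.6]
gripper_width: 0.588
grasp_force: 63.5
```

Emit:
apply_moves(targets=[[0,0,0,0,0,0,0.35],[0,0,0,0,0,0,0.27],[0,0,0,0,0,0,0.27],[0,0,0,0,0,0,0.27],[0,0,0.2,0,0,0,0.27],[0,0,0.5,0,0,0,0.27],[0,0,1,0,0,0,0.15]])

```text
t: 60.8
eef_pos: [0.5088, 0.1404, 0.121]
orientation: [[0.07, 0.998, -0.005], [0.998, -0.07, -0.001], [-0.001, -0.005, -1.0]]
ft_force: [1.1, -0.5, -0.1]
gripper_width: 0.851
grasp_force: 0.0
```

Emit:
apply_moves(targets=[[0,0,0.5,0,0,0,0],[-0.08,0.3,1,0,0,0.04,0],[-0.16,0.6,1,0,0,0.082,0],[-0.25,0.905,1,0,0,0.124,0]])

```text
t: 61.2
eef_pos: [0.4923, 0.2142, 0.2045]
orientation: [[-0.318, 0.948, 0.004], [0.948, 0.318, 0.001], [-0.0, 0.004, -1.0]]
ft_force: [0.7, 0.4, -0.2]
gripper_width: 1.003
grasp_force: 0.0
```

Emit:
apply_moves(targets=[[-0.08,0.3,0,0,0,0.04,0],[-0.16,0.6,0,0,0,0.082,0],[-0.25,0.905,0,0,0,0.124,0]])

```text
t: 61.5
eef_pos: [0.4708, 0.2864, 0.2024]
orientation: [[-0.655, 0.756, 0.0], [0.756, 0.655, -0.0], [-0.0, 0.0, -1.0]]
ft_force: [-0.4, 0.9, 0.2]
gripper_width: 1.001
grasp_force: 0.0
```

Emit:
apply_moves(targets=[[-0.08,0.3,0,0,0,0.04,0],[-0.16,0.6,0,0,0,0.082,0],[-0.25,0.905,0,0,0,0.124,0]])

```text
t: 61.8
eef_pos: [0.4507, 0.3589, 0.2023]
orientation: [[-0.893, 0.45, -0.0], [0.45, 0.893, -0.0], [0.0, -0.0, -1.0]]
ft_force: [1.0, 0.0, -0.1]
gripper_width: 0.997
grasp_force: 0.0
```

Emit:
apply_moves(targets=[[-0.08,0.3,0,0,0,0.04,0],[-0.16,0.6,0,0,0,0.082,0],[-0.25,0.905,0,0,0,0.124,0],[-0.25,0.905,0,0,0,0.124,0],[-0.25,0.905,0,0,0,0.124,0],[-0.25,0.905,0,0,0,0.124,0]])

```text
t: 62.4
eef_pos: [0.4312, 0.4295, 0.2024]
orientation: [[-0.996, 0.085, -0.0], [0.085, 0.996, -0.001], [0.0, -0.001, -1.0]]
ft_force: [-0.5, 0.2, 0.8]
gripper_width: 1.004
grasp_force: 0.0
```

```bash
python3 - <<'E'
from h import *
o=get_obs();print(o['eef_pos'],o['orientation'].round(3).tolist())
t,d=grab_frame('top');placed(d);np.save('top6d.npy',d)
s,e=grab_frame('scene')
A=cv2.resize(t[190:320,130:330],None,fx=3,fy=3);B=cv2.resize(t[210:340,400:535],(200,193));cv2.imwrite('pics/t6.png',A[:,:,::-1])
X=cloud('top',d).reshape(-1,3)
def rect(c,r,lo,hi,nm):
    P=X[(np.hypot(*(X[:,:2]-c).T)<r)&(X[:,2]>lo)&(X[:,2]<hi)];print(nm,len(P),cv2.minAreaRect(P[:,:2].astype(np.float32)))
rect((.49,-.37),.16,.05,.062,'lid');rect((.49,-.37),.06,.08,.12,'bar')
X=cloud('scene',e).reshape(-1,3);rect((.49,-.37),.16,.05,.062,'lidS');rect((.49,-.37),.06,.08,.12,'barS');rect((.43,.43),.06,.1,.13,'gripS')
E
```

```text
[0.43124808 0.42953827 0.20235242] [[-0.996, 0.085, -0.0], [0.085, 0.996, -0.001], [0.0, -0.001, -1.0]]
(0.5117, 0.141) 336 (np.float64(0.0723), ((0.5126305222511292, 0.14032518863677979), 0.026245232671499252), array([0.5123, 0.1401]))
(0.5169, 0.211) 329 (np.float64(0.0723), ((0.5167990326881409, 0.21056392788887024), 0.025898650288581848), array([0.5164, 0.2104]))
(0.5223, 0.2803) 329 (np.float64(0.0724), ((0.522382915019989, 0.2787913680076599), 0.026165829971432686), array([0.5222, 0.2789]))
lid 6432 ((0.48923635482788086, -0.36840111017227173), (0.20166034996509552, 0.23389771580696106), 9.143376350402832)
bar 155 ((0.48865577578544617, -0.3669986128807068), (0.009937184862792492, 0.09428512305021286), 8.80363941192627)
lidS 5287 ((0.49116402864456177, -0.3684857487678528), (0.20659811794757843, 0.22980953752994537), 9.072080612182617)
barS 209 ((0.4900381565093994, -0.3675403594970703), (0.01510652992874384, 0.09446758031845093), 7.578430652618408)
gripS 296 ((0.4359371066093445, 0.42888742685317993), (0.021813001483678818, 0.10059138387441635), 84.8548583984375)
```

View pics/t6.png

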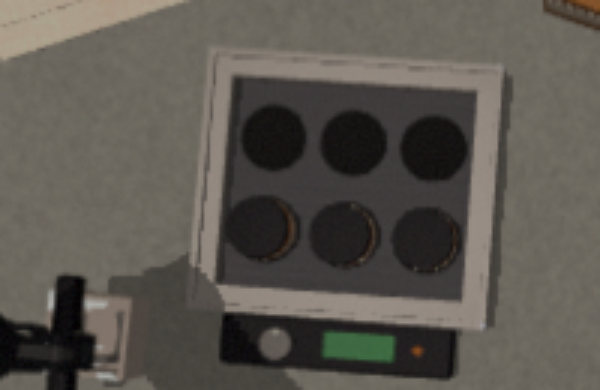

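All three front spots are filled and centred within 1.5 mm. Picking the lifter up again.

Emit:
apply_moves(targets=[[0,0,-0.25,0,0,0,0],[0,0,-0.5,0,0,0,0],[0,0,-0.75,0,0,0,0],[0,0,-0.95,0,0,0,0],[0,0,-1,0,0,0,0],[0,0,-1,0,0,0,0]])

```text
t: 63.1
eef_pos: [0.4309, 0.4295, 0.1221]
orientation: [[-0.996, 0.084, -0.001], [0.084, 0.996, -0.001], [0.001, -0.001, -1.0]]
ft_force: [-0.1, 0.8, -0.5]
gripper_width: 0.998
grasp_force: 0.0
```

Emit:
apply_moves(targets=[[0,0,-0.15,0,0,0,0],[0,0,-0.3,0,0,0,0],[0,0,-0.4,0,0,0,0],[0,0,-0.44,0,0,0,0],[0,0,-0.44,0,0,0,0],[0,0,-0.44,0,0,0,0]])

```text
t: 63.7
eef_pos: [0.4311, 0.4305, 0.0875]
orientation: [[-0.997, 0.083, 0.0], [0.083, 0.997, 0.0], [-0.0, 0.0, -1.0]]
ft_force: [-1.3, -0.1, -0.4]
gripper_width: 0.996
grasp_force: 0.0
```

Emit:
apply_moves(targets=[[0,0,0,0,0,0,1],[0,0,0,0,0,0,1],[0,0,0,0,0,0,1],[0,0,0,0,0,0,1],[0,0,0,0,0,0,1],[0,0,0,0,0,0,1],[0,0,0,0,0,0,1],[0,0,0,0,0,0,1],[0,0,0,0,0,0,1]])

```text
t: 64.6
eef_pos: [0.4312, 0.4303, 0.0876]
orientation: [[-0.997, 0.083, 0.0], [0.083, 0.997, 0.0], [-0.0, 0.0, -1.0]]
ft_force: [-1.0, -2.2, 3.6]
gripper_width: 0.223
grasp_force: 59.1
```

Emit:
apply_moves(targets=[[0,0,0.1,0,0,0,1],[0,0,0.2,0,0,0,1],[0,0,0.35,0,0,0,1],[0,0,0.5,0,0,0,1],[0,0,0.65,0,0,0,1],[0,0,0.8,0,0,0,1],[0,0,1.0,0,0,0,1],[0,0,1.0,0,0,0,1]])

```text
t: 65.4
eef_pos: [0.4325, 0.4316, 0.1705]
orientation: [[-0.997, 0.083, 0.004], [0.083, 0.997, 0.003], [-0.004, 0.004, -1.0]]
ft_force: [0.6, -1.1, -1.4]
gripper_width: 0.227
grasp_force: 58.7
```

Emit:
apply_moves(targets=[[0,0,0.3,0,0,0,1],[0,0,0.6,0,0,0,1],[0,0,1.0,0,0,0,1],[0,0,1.0,0,0,0,1],[0,0,1.0,0,0,0,1],[0,0,1.0,0,0,0,1]])

```text
t: 66.0
eef_pos: [0.4305, 0.4299, 0.2456]
orientation: [[-0.997, 0.083, -0.002], [0.083, 0.997, -0.002], [0.002, -0.002, -1.0]]
ft_force: [-0.5, 0.0, -1.5]
gripper_width: 0.224
grasp_force: 58.8
```

Emit:
apply_moves(targets=[[0,-0.25,0,0,0,0.002,1],[0,-0.55,0,0,0,0.004,1],[0.009,-0.9166,0,0,0,0.007,1]])

```text
t: 66.3
eef_pos: [0.4307, 0.3562, 0.2451]
orientation: [[-0.998, 0.059, -0.003], [0.059, 0.998, -0.002], [0.003, -0.002, -1.0]]
ft_force: [0.4, 0.1, -2.0]
gripper_width: 0.221
grasp_force: 59.0
```

Emit:
apply_moves(targets=[[0,-0.3,0,0,0,0.002,1],[0,-0.6,0,0,0,0.004,1],[0.009,-0.9166,0,0,0,0.007,1]])

```text
t: 66.6
eef_pos: [0.4313, 0.2823, 0.2454]
orientation: [[-0.999, 0.038, -0.003], [0.038, 0.999, -0.001], [0.003, -0.001, -1.0]]
ft_force: [0.3, 0.2, -1.8]
gripper_width: 0.225
grasp_force: 59.0
```

Emit:
apply_moves(targets=[[0,-0.3,0,0,0,0.002,1],[0,-0.6,0,0,0,0.004,1],[0.009,-0.9166,0,0,0,0.007,1]])

```text
t: 66.9
eef_pos: [0.4319, 0.2091, 0.2455]
orientation: [[-1.0, 0.016, -0.003], [0.016, 1.0, -0.001], [0.003, -0.001, -1.0]]
ft_force: [0.7, -0.1, -1.4]
gripper_width: 0.221
grasp_force: 59.0
```

Emit:
apply_moves(targets=[[0,-0.3,0,0,0,0.002,1],[0,-0.6,0,0,0,0.004,1],[0.009,-0.9166,0,0,0,0.007,1]])

```text
t: 67.2
eef_pos: [0.4326, 0.136, 0.2456]
orientation: [[-1.0, -0.006, -0.003], [-0.006, 1.0, -0.0], [0.003, -0.0, -1.0]]
ft_force: [0.4, 0.1, -0.4]
gripper_width: 0.226
grasp_force: 59.0
```

Emit:
apply_moves(targets=[[0,-0.3,0,0,0,0.002,1],[0,-0.6,0,0,0,0.004,1],[0.009,-0.9166,0,0,0,0.007,1]])

```text
t: 67.5
eef_pos: [0.4333, 0.0628, 0.2457]
orientation: [[-1.0, -0.028, -0.003], [-0.028, 1.0, 0.0], [0.003, 0.0, -1.0]]
ft_force: [0.0, -0.2, -1.5]
gripper_width: 0.225
grasp_force: 59.0
```

Emit:
apply_moves(targets=[[0,-0.3,0,0,0,0.002,1],[0,-0.6,0,0,0,0.004,1],[0.009,-0.9166,0,0,0,0.007,1]])

```text
t: 67.8
eef_pos: [0.434, -0.0103, 0.2457]
orientation: [[-0.999, -0.049, -0.003], [-0.049, 0.999, 0.001], [0.003, 0.001, -1.0]]
ft_force: [0.4, 0.3, -1.5]
gripper_width: 0.222
grasp_force: 59.0
```

Emit:
apply_moves(targets=[[0,-0.3,0,0,0,0.002,1],[0,-0.6,0,0,0,0.004,1],[0.009,-0.9166,0,0,0,0.007,1]])

```text
t: 68.1
eef_pos: [0.4348, -0.0835, 0.2457]
orientation: [[-0.997, -0.071, -0.003], [-0.071, 0.997, 0.001], [0.003, 0.001, -1.0]]
ft_force: [0.9, -0.5, -1.7]
gripper_width: 0.223
grasp_force: 59.0
```

Emit:
apply_moves(targets=[[0,-0.3,0,0,0,0.002,1],[0,-0.6,0,0,0,0.004,1],[0.009,-0.9166,0,0,0,0.007,1]])

```text
t: 68.4
eef_pos: [0.4356, -0.1566, 0.2456]
orientation: [[-0.996, -0.093, -0.003], [-0.093, 0.996, 0.002], [0.003, 0.002, -1.0]]
ft_force: [0.1, 0.8, -1.3]
gripper_width: 0.226
grasp_force: 59.0
```

Emit:
apply_moves(targets=[[0,-0.3,0,0,0,0.002,1],[0,-0.6,0,0,0,0.004,1],[0.009,-0.9166,0,0,0,0.007,1]])

```text
t: 68.7
eef_pos: [0.4364, -0.2298, 0.2455]
orientation: [[-0.993, -0.115, -0.003], [-0.115, 0.993, 0.002], [0.002, 0.002, -1.0]]
ft_force: [0.2, -0.7, -1.4]
gripper_width: 0.222
grasp_force: 59.0
```

Emit:
apply_moves(targets=[[0,-0.3,0,0,0,0.002,1],[0,-0.6,0,0,0,0.004,1],[0.009,-0.9166,0,0,0,0.007,1]])

```text
t: 69.0
eef_pos: [0.4372, -0.3031, 0.2454]
orientation: [[-0.991, -0.137, -0.003], [-0.137, 0.991, 0.002], [0.002, 0.003, -1.0]]
ft_force: [0.4, 0.1, -2.0]
gripper_width: 0.226
grasp_force: 58.9
```

Emit:
apply_moves(targets=[[0,-0.25,0,0,0,0.002,1],[0,-0.5,0,0,0,0.004,1],[0.009,-0.75,0,0,0,0.006,1],[0.009,-0.9166,0,0,0,0.007,1],[0.009,-0.9166,0,0,0,0.007,1],[0.009,-0.9166,0,0,0,0.007,1]])

```text
t: 69.6
eef_pos: [0.4386, -0.3755, 0.2465]
orientation: [[-0.987, -0.158, -0.001], [-0.158, 0.987, 0.002], [0.001, 0.002, -1.0]]
ft_force: [-0.6, -0.8, -2.0]
gripper_width: 0.225
grasp_force: 59.0
```

Emit:
apply_moves(targets=[[0,0,-0.15,0,0,0,1],[0,0,-0.35,0,0,0,1],[0,0,-0.55,0,0,0,1],[0,0,-0.75,0,0,0,1],[0,0,-0.9,0,0,0,1],[0,0,-1,0,0,0,1],[0,0,-1,0,0,0,1]])

```text
t: 70.3
eef_pos: [0.4384, -0.3752, 0.166]
orientation: [[-0.987, -0.159, -0.002], [-0.159, 0.987, 0.002], [0.001, 0.002, -1.0]]
ft_force: [0.1, 0.0, -1.6]
gripper_width: 0.226
grasp_force: 59.0
```

Emit:
apply_moves(targets=[[0,0,-0.1,0,0,0,1],[0,0,-0.2,0,0,0,1],[0,0,-0.25,0,0,0,1],[0,0,-0.25,0,0,0,1],[0,0,-0.25,0,0,0,1],[0,0,-0.25,0,0,0,1]])

```text
t: 70.9
eef_pos: [0.4392, -0.3765, 0.1477]
orientation: [[-0.987, -0.158, 0.0], [-0.158, 0.987, -0.0], [-0.0, -0.001, -1.0]]
ft_force: [-0.1, 1.1, -0.6]
gripper_width: 0.223
grasp_force: 59.0
```

```bash
python3 - <<'E'
from h import *
o=get_obs();print(o['eef_pos'],o['orientation'].round(4).tolist(),o['ft_force'])
s,e=grab_frame('scene'); c,sn=-o['orientation'][0,0],-o['orientation'][1,0]
R=np.array([[c,-sn],[sn,c]])
X=cloud('scene',e).reshape(-1,3);L=np.c_[(X[:,:2]-o['eef_pos'][:2])@R,X[:,2]]*1000
P=L[(abs(L[:,0])<80)&(abs(L[:,1])<60)&(L[:,2]>60)&(L[:,2]<130)]
b=P[(P[:,0]>30)&(P[:,2]>94)];print('bar',len(b),np.percentile(b,[5,50,95],axis=0).round(1).tolist())
for sg in(1,-1):
    q=P[(P[:,0]<28)&(P[:,0]>-30)&(P[:,1]*sg>10)];print('hook',len(q),np.percentile(q,[2,50,98],axis=0).round(1).tolist())
E
```

```text
[ 0.43917061 -0.37651465  0.14771472] [[-0.9874, -0.1582, 0.0005], [-0.1582, 0.9874, -0.0004], [-0.0004, -0.0005, -1.0]] [-0.0754797   1.09558768 -0.57660786]
bar 169 [[49.8, -41.7, 95.1], [54.4, 1.3, 100.7], [57.6, 42.8, 103.9]]
hook 103 [[-19.2, 11.3, 60.4], [-12.2, 21.4, 87.6], [21.6, 33.6, 124.2]]
hook 74 [[-17.2, -38.2, 60.4], [-8.3, -19.5, 82.6], [23.7, -15.7, 118.4]]
```

Emit:
apply_moves(targets=[[0.1,0.016,0,0,0,0,1],[0.2,0.032,0,0,0,0,1],[0.3,0.048,0,0,0,0,1],[0.4,0.064,0,0,0,0,1],[0.5,0.08,0,0,0,0,1],[0.618,0.099,0,0,0,0,1],[0.618,0.099,0,0,0,0,1],[0.618,0.099,0,0,0,0,1]])

```text
t: 71.75
eef_pos: [0.4886, -0.3682, 0.1472]
orientation: [[-0.987, -0.159, -0.0], [-0.159, 0.987, 0.0], [0.0, 0.0, -1.0]]
ft_force: [-0.3, -0.2, -2.2]
gripper_width: 0.228
grasp_force: 59.0
```

Emit:
apply_moves(targets=[[0,0,0.05,0,0,0,1],[0,0,0.1,0,0,0,1],[0,0,0.15,0,0,0,1],[0,0,0.18,0,0,0,1],[0,0,0.2,0,0,0,1],[0,0,0.22,0,0,0,1],[0,0,0.24,0,0,0,1],[0,0,0.26,0,0,0,1],[0,0,0.28,0,0,0,1],[0,0,0.28,0,0,0,1]])

```text
t: 72.75
eef_pos: [0.4883, -0.3682, 0.1694]
orientation: [[-0.987, -0.158, -0.001], [-0.158, 0.987, 0.001], [0.0, 0.001, -1.0]]
ft_force: [-0.1, -1.0, -6.8]
gripper_width: 0.226
grasp_force: 58.7
```

Emit:
apply_moves(targets=[[0,0,0.02,0,0,0,1],[0,0,0.05,0,0,0,1],[0,0,0.1,0,0,0,1],[0,0,0.16,0,0,0,1],[0,0,0.24,0,0,0,1],[0,0,0.34,0,0,0,1],[0,0,0.45,0,0,0,1],[0,0,0.57,0,0,0,1],[0,0,0.69,0,0,0,1],[0,0,0.8,0,0,0,1]])

```text
t: 73.75
eef_pos: [0.4886, -0.3685, 0.2349]
orientation: [[-0.987, -0.158, 0.001], [-0.158, 0.987, -0.0], [-0.0, -0.001, -1.0]]
ft_force: [-0.3, 0.9, -6.6]
gripper_width: 0.224
grasp_force: 58.7
```

Emit:
apply_moves(targets=[[0,0,0.1,0,0,0,1],[0,0,0.2,0,0,0,1],[0,0,0.32,0,0,0,1],[0,0,0.44,0,0,0,1],[0,0,0.54,0,0,0,1],[0,0,0.62,0,0,0,1],[0,0,0.66,0,0,0,1],[0,0,0.66,0,0,0,1]])

```text
t: 74.55
eef_pos: [0.4886, -0.3686, 0.2871]
orientation: [[-0.987, -0.158, 0.001], [-0.158, 0.987, -0.001], [-0.001, -0.001, -1.0]]
ft_force: [-0.5, 0.7, -6.5]
gripper_width: 0.225
grasp_force: 58.8
```

Emit:
apply_moves(targets=[[0.005,0.04,0,0,0,0,1],[0.012,0.1,0,0,0,-0.001,1],[0.024,0.2,0,0,0,-0.002,1],[0.038,0.32,0,0,0,-0.003,1],[0.054,0.46,0,0,0,-0.005,1],[0.07,0.6,0,0,0,-0.006,1],[0.088,0.75,0,0,0,-0.008,1],[0.1055,0.9,0,0,0,-0.00934,1]])

```text
t: 75.35
eef_pos: [0.497, -0.295, 0.2866]
orientation: [[-0.992, -0.129, 0.0], [-0.129, 0.992, 0.0], [-0.0, 0.0, -1.0]]
ft_force: [-0.3, 0.5, -6.4]
gripper_width: 0.223
grasp_force: 58.8
```

Emit:
apply_moves(targets=[[0.0175,0.15,0,0,0,-0.0015,1],[0.035,0.3,0,0,0,-0.003,1],[0.053,0.45,0,0,0,-0.0046,1],[0.07,0.6,0,0,0,-0.0062,1],[0.088,0.75,0,0,0,-0.0078,1],[0.1055,0.9,0,0,0,-0.00934,1]])

```text
t: 75.95
eef_pos: [0.5054, -0.2233, 0.2865]
orientation: [[-0.995, -0.1, 0.0], [-0.1, 0.995, 0.0], [-0.0, 0.0, -1.0]]
ft_force: [-0.7, 0.3, -6.1]
gripper_width: 0.226
grasp_force: 58.8
```

Emit:
apply_moves(targets=[[0.0175,0.15,0,0,0,-0.0015,1],[0.035,0.3,0,0,0,-0.003,1],[0.053,0.45,0,0,0,-0.0046,1],[0.07,0.6,0,0,0,-0.0062,1],[0.088,0.75,0,0,0,-0.0078,1],[0.1055,0.9,0,0,0,-0.00934,1]])

```text
t: 76.55
eef_pos: [0.5139, -0.1513, 0.2866]
orientation: [[-0.998, -0.07, 0.0], [-0.07, 0.998, 0.0], [-0.0, 0.0, -1.0]]
ft_force: [-0.1, 0.5, -7.5]
gripper_width: 0.229
grasp_force: 58.8
```

Emit:
apply_moves(targets=[[0.0175,0.15,0,0,0,-0.0015,1],[0.035,0.3,0,0,0,-0.003,1],[0.053,0.45,0,0,0,-0.0046,1],[0.07,0.6,0,0,0,-0.0062,1],[0.088,0.75,0,0,0,-0.0078,1],[0.1055,0.9,0,0,0,-0.00934,1]])

```text
t: 77.15
eef_pos: [0.5223, -0.0793, 0.2865]
orientation: [[-0.999, -0.041, 0.0], [-0.041, 0.999, 0.0], [-0.0, 0.0, -1.0]]
ft_force: [-0.4, 0.2, -7.1]
gripper_width: 0.229
grasp_force: 58.8
```

Emit:
apply_moves(targets=[[0.0175,0.15,0,0,0,-0.0015,1],[0.035,0.3,0,0,0,-0.003,1],[0.053,0.45,0,0,0,-0.0046,1],[0.07,0.6,0,0,0,-0.0062,1],[0.088,0.75,0,0,0,-0.0078,1],[0.1055,0.9,0,0,0,-0.00934,1]])

```text
t: 77.75
eef_pos: [0.5308, -0.0073, 0.2865]
orientation: [[-1.0, -0.012, 0.0], [-0.012, 1.0, 0.0], [-0.0, 0.0, -1.0]]
ft_force: [-0.4, -0.4, -6.1]
gripper_width: 0.227
grasp_force: 58.8
```

Emit:
apply_moves(targets=[[0.0175,0.15,0,0,0,-0.0015,1],[0.035,0.3,0,0,0,-0.003,1],[0.053,0.45,0,0,0,-0.0046,1],[0.07,0.6,0,0,0,-0.0062,1],[0.088,0.75,0,0,0,-0.0078,1],[0.1055,0.9,0,0,0,-0.00934,1]])

```text
t: 78.35
eef_pos: [0.5391, 0.0647, 0.2865]
orientation: [[-1.0, 0.018, -0.0], [0.018, 1.0, 0.0], [0.0, 0.0, -1.0]]
ft_force: [-0.0, -0.1, -5.6]
gripper_width: 0.228
grasp_force: 58.8
```

Emit:
apply_moves(targets=[[0.0175,0.15,0,0,0,-0.0015,1],[0.035,0.3,0,0,0,-0.003,1],[0.053,0.45,0,0,0,-0.0046,1],[0.07,0.6,0,0,0,-0.0062,1],[0.088,0.75,0,0,0,-0.0078,1],[0.1055,0.9,0,0,0,-0.00934,1]])

```text
t: 78.95
eef_pos: [0.5476, 0.1367, 0.2865]
orientation: [[-0.999, 0.047, 0.0], [0.047, 0.999, 0.0], [-0.0, 0.0, -1.0]]
ft_force: [-0.4, 0.1, -6.8]
gripper_width: 0.23
grasp_force: 58.8
```

Emit:
apply_moves(targets=[[0.0175,0.15,0,0,0,-0.0015,1],[0.035,0.3,0,0,0,-0.003,1],[0.05,0.44,0,0,0,-0.0046,1],[0.065,0.57,0,0,0,-0.006,1],[0.08,0.69,0,0,0,-0.0072,1],[0.092,0.79,0,0,0,-0.0082,1],[0.1,0.86,0,0,0,-0.009,1],[0.1055,0.904,0,0,0,-0.00934,1],[0.1055,0.904,0,0,0,-0.00934,1],[0.1055,0.904,0,0,0,-0.00934,1]])

```text
t: 79.95
eef_pos: [0.556, 0.2077, 0.2865]
orientation: [[-0.997, 0.076, -0.0], [0.076, 0.997, -0.0], [-0.0, -0.0, -1.0]]
ft_force: [0.6, -0.0, -5.8]
gripper_width: 0.224
grasp_force: 58.8
```

```bash
cat >>h.py <<'E'
def lidpose(D,n,c,lo,hi):
    X=cloud(n,D).reshape(-1,3);P=X[(np.hypot(*(X[:,:2]-c).T)<.16)&(X[:,2]>lo)&(X[:,2]<hi)]
    A=np.c_[P[:,:2]-c,np.ones(len(P))];r=np.linalg.lstsq(A,P[:,2],rcond=None)[0]
    for _ in range(3):
        k=abs(A@r-P[:,2])<.0035;r=np.linalg.lstsq(A[k],P[k,2],rcond=None)[0]
    print(n,k.sum(),'plane',r.round(4),cv2.minAreaRect(P[k,:2].astype(np.float32)))
E
python3 - <<'E'
from h import *
o=get_obs();print(o['eef_pos'],o['orientation'].round(4).tolist(),o['ft_force'])
c=np.array([.5567,.2076])
t,d=grab_frame('top');lidpose(d,'top',c,.16,.20);s,e=grab_frame('scene');lidpose(e,'scene',c,.16,.2)
lidpose(np.load('scene0d.npy'),'scene',c,.09,.11)
lidpose(np.load('top0d.npy'),'top',c,.09,.11)
crop(s,300,500,90,290,3,'pics/c11.png')
E
```

```text
[0.55595813 0.20769017 0.28652245] [[-0.9971, 0.0761, -0.0], [0.0761, 0.9971, -0.0003], [-0.0, -0.0003, -1.0]] [ 0.55536739 -0.03624596 -5.808978  ]
top 4163 plane [-0.0068  0.0056  0.1787] ((0.554457426071167, 0.17877519130706787), (0.17256252467632294, 0.20068253576755524), 85.90763092041016)
scene 5296 plane [-0.0081  0.0014  0.1785] ((0.5574684143066406, 0.2069743275642395), (0.2292824536561966, 0.20435930788516998), 85.74808502197266)
scene 5144 plane [-0.0023  0.0015  0.101 ] ((0.5589553713798523, 0.210607647895813), (0.23229601979255676, 0.20453257858753204), 85.65298461914062)
top 5995 plane [ 0.0009 -0.0005  0.1012] ((0.5572262406349182, 0.20976358652114868), (0.230403870344162, 0.20134252309799194), 85.59919738769531)
```

The lid hangs level and its yaw matches; a 1–1.5 mm centring shift is needed. Lowering.

Emit:
apply_moves(targets=[[0.015,0.019,0,0,0,0,1],[0.015,0.019,-0.08,0,0,0,1],[0.015,0.019,-0.18,0,0,0,1],[0.015,0.019,-0.3,0,0,0,1],[0.015,0.019,-0.42,0,0,0,1],[0.015,0.019,-0.54,0,0,0,1],[0.015,0.019,-0.65,0,0,0,1],[0.015,0.019,-0.74,0,0,0,1],[0.015,0.019,-0.8,0,0,0,1],[0.015,0.019,-0.82,0,0,0,1]])

```text
t: 81.05
eef_pos: [0.5569, 0.2094, 0.2202]
orientation: [[-0.997, 0.076, -0.001], [0.076, 0.997, -0.0], [0.001, -0.0, -1.0]]
ft_force: [0.3, 0.1, -6.4]
gripper_width: 0.227
grasp_force: 58.9
```

Emit:
apply_moves(targets=[[0,0,0,0,0,0,1],[0,0,-0.01,0,0,0,1],[0,0,-0.02,0,0,0,1],[0,0,-0.03,0,0,0,1],[0,0,-0.04,0,0,0,1],[0,0,-0.05,0,0,0,1],[0,0,-0.05,0,0,0,1]])

```text
t: 81.75
eef_pos: [0.5571, 0.2095, 0.2168]
orientation: [[-0.997, 0.076, -0.0], [0.076, 0.997, 0.0], [0.0, 0.0, -1.0]]
ft_force: [-0.2, -0.7, -6.0]
gripper_width: 0.228
grasp_force: 58.9
```

```bash
python3 - <<'E'
from h import *
o=get_obs();print(o['eef_pos'],o['ft_force'])
c=np.array([.5567,.2076]);s,e=grab_frame('scene');lidpose(e,'scene',c,.095,.13)
crop(s,330,490,150,290,4.2,'pics/c12.png')
E
```

```text
[0.55706547 0.20947376 0.2167889 ] [-0.2295459  -0.69657695 -6.04736677]
scene 5035 plane [-0.0073  0.0008  0.1086] ((0.5594984889030457, 0.21007561683654785), (0.2310815453529358, 0.20504124462604523), 85.68091583251953)
```

View pics/c12.png

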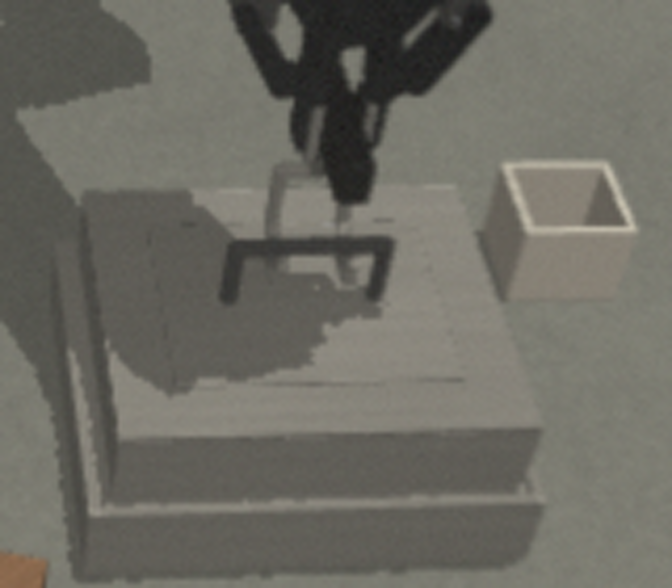

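The lid is level 7.6 mm above the flange and within about 2 mm of centre. Setting it down slowly.

Emit:
apply_moves(targets=[[-0.01,-0.015,0,0,0,0,1],[-0.01,-0.015,-0.015,0,0,0,1],[-0.01,-0.015,-0.03,0,0,0,1],[-0.01,-0.015,-0.045,0,0,0,1],[-0.01,-0.015,-0.06,0,0,0,1],[-0.01,-0.015,-0.07,0,0,0,1],[-0.01,-0.015,-0.08,0,0,0,1],[-0.01,-0.015,-0.09,0,0,0,1],[-0.01,-0.015,-0.1,0,0,0,1],[-0.01,-0.015,-0.11,0,0,0,1]])

```text
t: 82.8
eef_pos: [0.5566, 0.2084, 0.2088]
orientation: [[-0.997, 0.076, 0.001], [0.076, 0.997, 0.0], [-0.001, 0.0, -1.0]]
ft_force: [-1.2, 0.7, -1.3]
gripper_width: 0.228
grasp_force: 59.4
```

Emit:
apply_moves(targets=[[0,0,-0.01,0,0,0,1],[0,0,-0.02,0,0,0,1],[0,0,-0.03,0,0,0,1],[0,0,-0.04,0,0,0,1],[0,0,-0.055,0,0,0,1],[0,0,-0.07,0,0,0,1],[0,0,-0.085,0,0,0,1],[0,0,-0.1,0,0,0,1],[0,0,-0.1,0,0,0,1]])

```text
t: 83.7
eef_pos: [0.5562, 0.2083, 0.1999]
orientation: [[-0.997, 0.076, -0.0], [0.076, 0.997, 0.0], [0.0, -0.0, -1.0]]
ft_force: [0.4, 1.2, -1.1]
gripper_width: 0.225
grasp_force: 59.4
```

```bash
python3 - <<'E'
from h import *
o=get_obs();print(o['eef_pos'],o['ft_force'])
c=np.array([.5567,.2076]);s,e=grab_frame('scene');lidpose(e,'scene',c,.09,.12)
E
```

```text
[0.55620505 0.20827723 0.19985293] [ 0.43875017  1.24490952 -1.1008532 ]
scene 4910 plane [-0.0017  0.0019  0.101 ] ((0.5585054755210876, 0.20867130160331726), (0.23110191524028778, 0.20536033809185028), 85.46726989746094)
```

The lid is seated flat: same height and plane as at the start. Unhooking and returning the lifter.

Emit:
apply_moves(targets=[[0,0,-0.05,0,0,0,1],[0,0,-0.105,0,0,0,1],[0,0,-0.105,0,0,0,1],[0,0,-0.105,0,0,0,1],[-0.1,0.008,-0.105,0,0,0,1],[-0.22,0.017,-0.105,0,0,0,1],[-0.35,0.027,-0.105,0,0,0,1],[-0.48,0.037,-0.105,0,0,0,1],[-0.623,0.048,-0.105,0,0,0,1],[-0.623,0.048,-0.105,0,0,0,1]])

```text
t: 84.75
eef_pos: [0.5045, 0.2123, 0.1919]
orientation: [[-0.997, 0.075, -0.001], [0.075, 0.997, -0.0], [0.001, -0.0, -1.0]]
ft_force: [0.4, 0.4, -2.5]
gripper_width: 0.226
grasp_force: 59.4
```

Emit:
apply_moves(targets=[[0,0,0.15,0,0,0,1],[0,0,0.4,0,0,0,1],[0,0,0.7,0,0,0,1],[0,0,0.7,0,0,0,1],[0,0,0.7,0,0,0,1]])

```text
t: 85.25
eef_pos: [0.5076, 0.2123, 0.2485]
orientation: [[-0.997, 0.076, 0.002], [0.076, 0.997, 0.001], [-0.002, 0.001, -1.0]]
ft_force: [0.2, -0.7, -2.2]
gripper_width: 0.22
grasp_force: 59.6
```

Emit:
apply_moves(targets=[[-0.1,0.3,0,0,0,0,1],[-0.2,0.6,0,0,0,-0.001,1],[-0.314,0.909,0,0,0,-0.002,1]])

```text
t: 85.55
eef_pos: [0.4808, 0.2851, 0.2463]
orientation: [[-0.997, 0.083, -0.002], [0.083, 0.997, -0.001], [0.002, -0.001, -1.0]]
ft_force: [0.4, 0.1, -1.9]
gripper_width: 0.224
grasp_force: 59.6
```

Emit:
apply_moves(targets=[[-0.1,0.3,0,0,0,0,1],[-0.2,0.6,0,0,0,0,1],[-0.314,0.909,0,0,0,0,1]])

```text
t: 85.85
eef_pos: [0.4555, 0.3581, 0.2462]
orientation: [[-0.997, 0.082, -0.002], [0.082, 0.997, -0.001], [0.002, -0.001, -1.0]]
ft_force: [0.6, -0.7, -1.8]
gripper_width: 0.222
grasp_force: 59.6
```

Emit:
apply_moves(targets=[[-0.1,0.3,0,0,0,0,1],[-0.2,0.6,0,0,0,0,1],[-0.314,0.909,0,0,0,0,1],[-0.314,0.909,0,0,0,0,1],[-0.314,0.909,0,0,0,0,1],[-0.314,0.909,0,0,0,0,1],[-0.314,0.909,0,0,0,0,1]])

```text
t: 86.55
eef_pos: [0.4315, 0.4293, 0.2474]
orientation: [[-0.997, 0.083, -0.0], [0.083, 0.997, -0.001], [0.0, -0.001, -1.0]]
ft_force: [-0.9, 0.2, -0.9]
gripper_width: 0.228
grasp_force: 59.6
```

Emit:
apply_moves(targets=[[0,0,-0.15,0,0,0,1],[0,0,-0.3,0,0,0,1],[0,0,-0.5,0,0,0,1],[0,0,-0.7,0,0,0,1],[0,0,-0.9,0,0,0,1],[0,0,-1.0,0,0,0,1],[0,0,-1.0,0,0,0,1],[0,0,-1.0,0,0,0,1]])

```text
t: 87.35
eef_pos: [0.4313, 0.4302, 0.168]
orientation: [[-0.997, 0.082, 0.0], [0.082, 0.997, 0.0], [-0.0, 0.0, -1.0]]
ft_force: [0.3, 0.0, -1.7]
gripper_width: 0.223
grasp_force: 59.6
```

Emit:
apply_moves(targets=[[0,0,-0.1,0,0,0,1],[0,0,-0.2,0,0,0,1],[0,0,-0.3,0,0,0,1],[0,0,-0.4,0,0,0,1],[0,0,-0.5,0,0,0,1],[0,0,-0.6,0,0,0,1],[0,0,-0.7,0,0,0,1],[0,0,-0.8,0,0,0,1],[0,0,-0.88,0,0,0,1],[0,0,-0.92,0,0,0,1]])

```text
t: 88.35
eef_pos: [0.4308, 0.43, 0.0932]
orientation: [[-0.997, 0.082, -0.001], [0.082, 0.997, -0.001], [0.001, -0.001, -1.0]]
ft_force: [-0.6, 0.3, -2.0]
gripper_width: 0.227
grasp_force: 59.6
```

Emit:
apply_moves(targets=[[0,0,-0.02,0,0,0,1],[0,0,-0.04,0,0,0,1],[0,0,-0.06,0,0,0,1],[0,0,-0.075,0,0,0,1],[0,0,-0.085,0,0,0,1],[0,0,-0.085,0,0,0,1],[0,0,-0.085,0,0,0,1]])

```text
t: 89.05
eef_pos: [0.4313, 0.4304, 0.0876]
orientation: [[-0.997, 0.082, 0.0], [0.082, 0.997, 0.0], [-0.0, 0.0, -1.0]]
ft_force: [0.3, -0.5, 0.9]
gripper_width: 0.224
grasp_force: 59.8
```

Contact made (force up by about 3 N). I'll release the lifter, rise and check.

Emit:
apply_moves(targets=[[0,0,0,0,0,0,0],[0,0,0,0,0,0,0],[0,0,0,0,0,0,0],[0,0,0,0,0,0,0],[0,0,0,0,0,0,0],[0,0,0,0,0,0,0],[0,0,0,0,0,0,0]])

```text
t: 89.75
eef_pos: [0.4311, 0.4303, 0.0873]
orientation: [[-0.997, 0.082, -0.0], [0.082, 0.997, 0.0], [0.0, 0.0, -1.0]]
ft_force: [0.3, -0.0, -1.0]
gripper_width: 0.996
grasp_force: 0.0
```

Emit:
apply_moves(targets=[[0,0,0.15,0,0,0,0],[0,0,0.4,0,0,0,0],[0,0,0.7,0,0,0,0],[0,0,1,0,0,0,0]])

```text
t: 90.15
eef_pos: [0.4311, 0.4303, 0.169]
orientation: [[-0.997, 0.082, 0.0], [0.082, 0.997, 0.0], [-0.0, 0.0, -1.0]]
ft_force: [0.6, -0.4, 0.2]
gripper_width: 1.005
grasp_force: 0.0
```

Emit:
apply_moves(targets=[[0,0,0.4,0,0,0,0],[0,0,0.7,0,0,0,0],[0,0,1,0,0,0,0],[0,0,1,0,0,0,0]])

```text
t: 90.55
eef_pos: [0.4328, 0.4317, 0.2524]
orientation: [[-0.997, 0.082, 0.006], [0.082, 0.997, 0.005], [-0.006, 0.006, -1.0]]
ft_force: [0.9, 0.3, -1.0]
gripper_width: 1.001
grasp_force: 0.0
```

Emit:
apply_moves(targets=[[-0.9,-0.4,0,0,0,0,0],[-0.9,-0.4,0,0,0,0,0],[-0.9,-0.4,0,0,0,0,0],[-0.9,-0.4,0,0,0,0,0]])

```text
t: 90.95
eef_pos: [0.3587, 0.3981, 0.2473]
orientation: [[-0.997, 0.081, 0.0], [0.081, 0.997, 0.0], [-0.0, 0.0, -1.0]]
ft_force: [-0.3, -0.6, 0.5]
gripper_width: 1.005
grasp_force: 0.0
```

```bash
python3 - <<'E'
from h import *
o=get_obs();print(o['eef_pos'],o['t'],o['ft_force'])
c=np.array([.5567,.2076]);s,e=grab_frame('scene');lidpose(e,'scene',c,.09,.12);t,d=grab_frame('top');lidpose(d,'top',c,.09,.12)
cv2.imwrite('pics/fin.png',np.vstack([cv2.resize(s[140:340,100:500],(800,400)),cv2.resize(t[170:330,130:530],(500,200))[:, :].repeat(1,0) if 0 else np.hstack([cv2.resize(t[170:330,130:530],(500,200)),np.zeros((200,300,3),np.uint8)])])[:,:,::-1])
E
```

```text
[0.35871582 0.39812057 0.24729457] 90.95 [-0.2593543  -0.62552542  0.52990085]
scene 5128 plane [-0.0015  0.0014  0.101 ] ((0.5591903924942017, 0.2090453952550888), (0.23187562823295593, 0.20529219508171082), 85.89305114746094)
top 6024 plane [ 1.000e-04 -8.000e-04  1.012e-01] ((0.5571149587631226, 0.2080293595790863), (0.22984562814235687, 0.20084430277347565), 85.70413208007812)
```

View pics/fin.png

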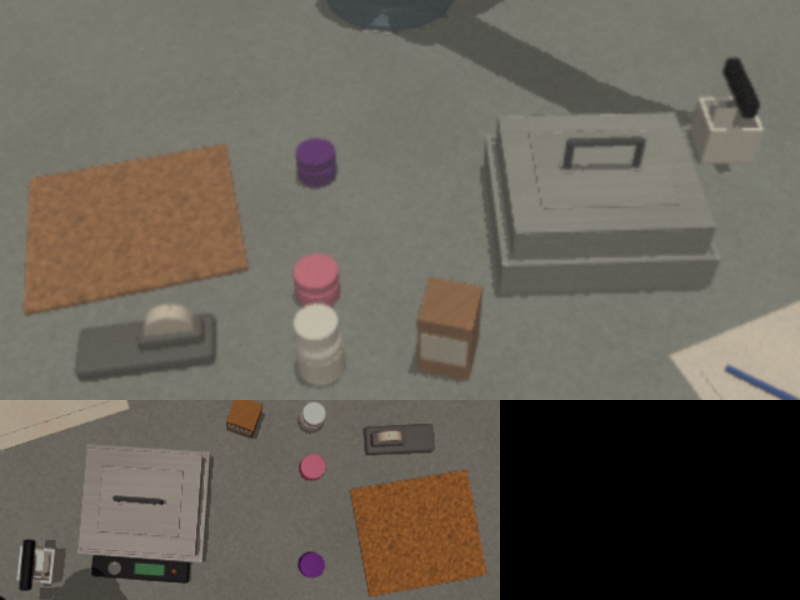

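The lid is seated flat and centred at (600,190), the lifter stands in its holder at (730,125), and the carton, pill jar and tape dispenser haven't moved. Handing in.

```bash
python3 -c "
from workcell import *
print(finish_job())"
```

```text
the job is handed in; nothing more can be done
None
```

The job is handed in at about 91 s of the 210 s: all three salve jars were centred on the front-row spots within 1.5 mm, the lid is seated flat inside the bead, the lifter is back in its holder, and the carton, pill jar and tape dispenser were left where they were.

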